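# Load and lock the sample-plate magazine

### The job

Load the plate magazine for transport: pull its locking pin and stow it in the hole at the magazine's other end, then press every windowed sample plate on the table down into the spring column until the catches have snapped over it. Press the cover plate in last, on top, knob up, and push the locking pin fully home again in the hole it came from, leaving the other things on the table where they are.

Things in the scene. Friction and masses are not known exactly. Their poses are not given: they have to be found in the camera images.
- plate_1_center (a point): One of 2 to 4 identical sample plates (some may be absent): a plain aluminium frame 90 x 50 x 14 mm, 0.11 kg, with a round glass window of 32 mm in the middle, the same on both faces, lying flat on the table. The point is its centre, 7 mm above the table; x along the 90 mm length, y across the width, z up. Grasp it across the width at mid-length.
- plate_2_center (a point): One of 2 to 4 identical sample plates (some may be absent): a plain aluminium frame 90 x 50 x 14 mm, 0.11 kg, with a round glass window of 32 mm in the middle, the same on both faces, lying flat on the table. The point is its centre, 7 mm above the table; x along the 90 mm length, y across the width, z up. Grasp it across the width at mid-length.
- plate_3_center (a point): One of 2 to 4 identical sample plates (some may be absent): a plain aluminium frame 90 x 50 x 14 mm, 0.11 kg, with a round glass window of 32 mm in the middle, the same on both faces, lying flat on the table. The point is its centre, 7 mm above the table; x along the 90 mm length, y across the width, z up. Grasp it across the width at mid-length.
- plate_4_center (a point): One of 2 to 4 identical sample plates (some may be absent): a plain aluminium frame 90 x 50 x 14 mm, 0.11 kg, with a round glass window of 32 mm in the middle, the same on both faces, lying flat on the table. The point is its centre, 7 mm above the table; x along the 90 mm length, y across the width, z up. Grasp it across the width at mid-length.
- cover_knob (a point): Cover: a plain aluminium plate 90 x 50 x 10 mm without a window, 0.13 kg, with a round knob (26 mm wide, 24 mm high) on the middle of its top, lying on the table knob up. The point is the middle of the knob, 22 mm above the plate's underside and 12 mm above its upper face; x along the 90 mm length, y across the width, z up.
- pin_grip (a point): Locking pin, upright: steel shank 10 mm wide, 38 mm long, with a tapered tip; above it a collar 22 mm wide, 4 mm thick; above that a knurled grip 16 mm wide, 34 mm long; 0.06 kg. The point is the middle of the grip, 59 mm above the tip, 21 mm above the collar's underside; z up along the pin. At the start it stands fully home in lock_hole.
- column (a point): Plate magazine, bolted down. The point is on the axis of its open spring column, 105 mm above the table, level with the flat undersides of the two catches: a plate is latched when its upper face is below it. x along the magazine (towards the stow hole), y across, z up. The well takes five plates, their length along x; the spring holds the stack up against the catches.
- mouth (a point): Top of the column on its axis, 134 mm above the table; axes as for column. The well is 94 x 54 mm (2 mm play round a plate) between four corner angles 5 mm thick, the top 10 mm flared outwards. Both long sides (y) have an open slot 54 mm wide, centred on the axis, over the whole height, so fingers that hold a plate across its width can go down with it.
- lock_hole (a point): Mouth of the vertical hole (12.5 mm wide, 40 mm deep) in the top of the housing at the magazine's -x end, 132 mm above the table, 76.5 mm from the column's axis; the housing top is 36 mm wide across y. Axes as for column. A pin here stands behind the catch and blocks both catches. Fully home, its collar sits on the housing.
- stow_hole (a point): Mouth of a like hole (12.5 mm wide, 40 mm deep) in the top of the housing at the magazine's other (+x) end, 132 mm above the table, 92 mm from the column's axis. The pin is kept here while the magazine is loaded and blocks nothing.
- follower (a joint): How far the black follower under the stack is pressed down, m: 0 when empty (its top then 104 mm above the table), 0.013 after the first plate, 0.014 more with each further plate, 0.010 more with the cover; at most 0.080. Its spring pushes up with about 3 N when empty and 1.5 N more for each plate, to 10 N.
- catch_lock (a joint): How far the two linked catches are spread, m: 0 when sprung out, 0.006 to 0.008 while a plate passes. At each end (x) a brass catch 16 mm wide stands 8 mm into the well, 105 to 121 mm above the table, bevelled above, flat below. A plate set in the mouth rests on the bevels; pushed down (up to 12 N) it spreads them; 3 mm past the catches they snap out over it.
- screen_plate: Upright black beam screen, fixed: a thin sheet 226 mm long (along its y) on a 40 mm wide foot, 230 mm high, standing between the plates and the magazine; carry things over it or round it. Its origin is the middle of the foot, on the table.
- rotation_stage: Motorised rotation stage, fixed, 155 x 155 mm, 158 mm high, to the left of the plates; its origin is on the table. Keep the gripper clear of it.
- tweezers: Steel tweezers lying at the back right; a bystander.
- marker: Marker pen lying at the back right; a bystander.
- lens_case: Round white lens case, 57 mm; a bystander.
- collet_knob: Brass knurled nut, 28 mm; a bystander.
There are look-alikes about, which are no part of the job. Of the things shaped like the part that bears cover_knob, the aluminium one is meant.

How it is judged:
On the way, in this order (a step that is already met when the one before it is completed fails the run):
1. the locking pin stands fully home in the stow hole (horizontal distance between pin_grip and stow_hole below 0.006 m and z of pin_grip in the frame of stow_hole below 0.024 m and angle between pin_grip's own z axis and vertical below 0.1 rad), for 0.2 s.
2. every sample plate present lies in the column below the catches, and the catches are sprung out (horizontal distance between each of plate_1_center, plate_2_center, plate_3_center, plate_4_center and column below 0.006 m and z of plate_1_center in the frame of column between -0.085 and -0.0055 m and angle between the z axis of each of plate_1_center, plate_2_center, plate_3_center, plate_4_center and the z axis of column, either way round below 0.08 rad and z of plate_2_center in the frame of column between -0.085 and -0.0055 m and z of plate_3_center in the frame of column between -0.085 and -0.0055 m and z of plate_4_center in the frame of column between -0.085 and -0.0055 m and value of joint catch_lock below 0.0025 m), for 0.2 s.
3. the cover is latched under the catches, knob up, with all the sample plates below it (horizontal distance between each of plate_1_center, plate_2_center, plate_3_center, plate_4_center, cover_knob and column below 0.006 m and z of plate_1_center in the frame of column between -0.085 and -0.0145 m and angle between the z axis of each of plate_1_center, plate_2_center, plate_3_center, plate_4_center and the z axis of column, either way round below 0.08 rad and z of plate_2_center in the frame of column between -0.085 and -0.0145 m and z of plate_3_center in the frame of column between -0.085 and -0.0145 m and z of plate_4_center in the frame of column between -0.085 and -0.0145 m and z of cover_knob in the frame of column between 0.006 and 0.0145 m and angle between cover_knob's own z axis and vertical below 0.08 rad and value of joint catch_lock below 0.0025 m), for 0.2 s.
At the end, for the whole second after the job is handed in: All sample plates present lie flat in the column under the cover (within 6 mm of its axis); the cover is latched on top of them, level, knob up; the catches are sprung out; the locking pin stands upright in the lock hole, its collar within 3 mm of the housing (all of step 3 and horizontal distance between pin_grip and lock_hole below 0.006 m and z of pin_grip in the frame of lock_hole below 0.024 m and angle between pin_grip's own z axis and vertical below 0.1 rad); the robot touches nothing.
It fails at once if another loose thing on the table (tweezers, marker, lens case, brass nut) is moved more than 4 cm (distance of any of tweezers, marker, lens_case, collet_knob from where it was at the start of the episode above 0.04 m).
Of plate_1, plate_2, plate_3, plate_4 only 2 to 4 are there at a start; the rules pass over those that are not, and their reading is None.
At some moment in a run one of plate_1, plate_2, plate_3, plate_4, cover may be knocked a few centimetres aside while the robot is not near it.
Once in a run the grip may slacken for a moment while it holds something.
It also fails if it takes over 210 s, if anything falls off the work surface, if the arm or the gripper's body presses on something with over 40 N, if the wrist force passes 120 N, or if a joint passes its speed limit or range.

### The arm

A 6-joint arm with a two-finger parallel gripper is mounted at the origin on a cart in front of the work surface, level with it; the furniture and walls round the work are solid. World frame = base frame: x ahead of the robot, y to its left, z up, the work surface at z = 0. Lengths are in m, angles in rad, forces in N, time in s.
With the tool pointing down it reaches from about 0.4 to 0.825 m from the base axis. Payload 7 kg.
Tool frame: the origin (TCP) lies on the centre line of the jaws, within the pads' length; the fingertips stand tip_reach ahead of it and the grasp point (between the pads) is the TCP (tip_reach is the distance from the TCP to the fingertips, in m); z points along the fingers, y is the line along which they close (so a half turn about z gives the same grasp; the last joint's range is limited). The gripper opens to 88 mm and grips with 3 to 60 N. Pads are 19 mm wide; open, the fingers measure 130 mm over their backs; the gripper's body (78 mm by 193 mm) begins 47 mm behind the grasp point.
Start: joints at [1.455, 0.359, 0.012, 0, -1.224, -0.288], TCP at [0.265, 0.621, 0.246] pointing down, gripper open.
Joint ranges: [-3.07, 3.07], [-1.43, 2.12], [-1.02, 1.25], [-3.03, 1.67], [-3.05, -0], [-3.03, 3.03]. Speed limits (rad/s): [2.39, 2.39, 3.01, 3.14, 3.14, 3.14].

### API

Orientations are given as [roll, pitch, yaw] about the fixed x, y, z axes, in that order (R = Rz(yaw) Ry(pitch) Rx(roll)).
In Python, from station import get_state, grab_frame, calibration, job_done, find_in, mark_of, tip_reach gives the robot as it stands.
- The arm moves only by the shell command python3 -m handwheel 'ROWS' [OPENING] [FORCE]. ROWS is JSON, a list of rows, each an object with "delta_pos": the shift along the world's x, y, z in units of 30 mm (1.0 is 30 mm), a list of three; "dr": the turn, a rotation vector about the world's x, y, z in degrees, a list of three. In form: [{"delta_pos": [tx, ty, tz], "dr": [rx, ry, rz]}, ...]. A call has 1 to 10 rows; each row shifts and turns the commanded pose from where the row before left it; what a row does not reach is not made up. A row lasts 1/10 s, in which the tool goes at most 50 mm and 8.59 degrees, less where a joint would pass 70% of its speed; a pose out of reach is approached as far as the arm can. A call is refused whole if a number of a shift passes 1 or a number of a turn 8.59, either way. A call with a gripper value outside its range is refused whole. OPENING is the closure, from -1 (fully open) to 1 (shut), set as the call begins (- or left out, the last holds). The fingers move at their own pace and stop on an object; FORCE is the grip in N (left out, the last holds). Time passes only in rows, so rows that do not move let the fingers close. It gives the time, the measured TCP pose, the force, the opening and the grip force at its end, in the units of the state.
- get_state(): the state, without advancing time (a new reading comes with each control period).
- grab_frame(name): name is "side" or "top"; returns the picture (420x560x3 uint8, red, green, blue); there is no depth.
- calibration(name): a dict with "fx", "fy", "cx", "cy" (pixels), "extrinsics" (4x4, takes a point from world to camera coordinates). Camera axes: x right, y down, z forward; pixel columns grow to the right and rows downward; lengths in m; the calibration is good to about 2 mm. A picture is of the moment at which its call begins. calibration takes no time and is no camera call.
- job_done(): hands the job in; it is judged then, once.
Trained networks look in the newest picture that a camera, given by its name, has taken for a name from the list of things; names that differ only in an ending like _2 or _b are one class to them, and where a whole thing is asked for, a point or a joint stands for the part that bears it (a point fixed in the world has none). Each returns a list of dicts, best first, with "conf" (0 to 1); they miss things now and then, are a little off and sometimes report something else, mostly with a low value. They report only what shows in the picture. A call takes as long as a camera call. They do not tell look-alikes from the thing itself.
- find_in(camera, query): "location" ([column, row] in pixels, amid what is visible of it).
- mark_of(camera, query): "location" ([column, row] in pixels: a listed point, or the origin of a listed thing).
The state is a dict: "t": time; "q": joint angles; "qd": joint speeds; "joint_efforts": joint torques, N m; "eef_pos": TCP position; "ee_rot": TCP orientation; "force": force on the tool from outside, world axes, zero at the start; "moment": the same for the moment, N m; "width": finger opening in m; "gripper_force": force on a finger pad.
Only numpy, scipy, OpenCV 4.12 (cv2) and the standard library are available. Lean on these libraries where they do the work, as an engineer would, in place of code of your own. Each camera call takes 0.05 s, during which the arm holds its last target. There are 200 camera calls.

## Working session

There is one attempt and no reset: what is moved stays moved. The work goes in short steps, Python scripts to look and compute and a shell command to move; the robot and the scene stay as the last step left them, time stands still between calls to the robot, and variables do not carry over. Pictures are saved under pics/ and viewed, at most 14 in all, crops included, and the job is handed in when it is done.

```bash
ls; mkdir -p pics; cat > h.py <<'E'
import numpy as np, cv2
from station import *
def snap(cam,name,crop=None,scale=1):
    im=grab_frame(cam)
    if crop: x0,y0,x1,y1=crop; im=im[y0:y1,x0:x1]
    im=cv2.resize(im,None,fx=scale,fy=scale,interpolation=cv2.INTER_CUBIC)
    cv2.imwrite('pics/'+name,im[:,:,::-1])
def ray(cam,px):
    c=calibration(cam);E=np.array(c['extrinsics'])
    d=np.array([(px[0]-c['cx'])/c['fx'],(px[1]-c['cy'])/c['fy'],1])
    return -E[:3,:3].T@E[:3,3],E[:3,:3].T@d
def at_z(cam,px,z):
    o,d=ray(cam,px);return o+d*(z-o[2])/d[2]
def proj(cam,p):
    c=calibration(cam);E=np.array(c['extrinsics']);q=E[:3,:3]@np.array(p)+E[:3,3]
    return np.array([c['fx']*q[0]/q[2]+c['cx'],c['fy']*q[1]/q[2]+c['cy']])
E
python3 - <<'E'
from h import *
np.set_printoptions(precision=3,suppress=True)
snap('top','t0.png');snap('side','s0.png')
print(get_state(),tip_reach() if callable(tip_reach) else tip_reach)
for c in('top','side'):
    k=calibration(c);print(c,k['fx'],ray(c,(280,210)))
Z=dict(plate_1_center=.007,cover_knob=.022,pin_grip=.132+.021,column=.105,mouth=.134,lock_hole=.132,stow_hole=.132,screen_plate=0,rotation_stage=0)
for n,z in Z.items():
    for c in('top','side'):
        for r in mark_of(c,n)[:7]:
            if r['conf']>.2: print(n,c,np.round(r['location']),round(r['conf'],2),at_z(c,r['location'],z))
E
```

```text
pics
{'t': 0.1, 'q': array([ 1.455,  0.359,  0.011, -0.   , -1.224, -0.288]), 'qd': array([ 0.002, -0.   ,  0.001,  0.   , -0.001, -0.001]), 'joint_efforts': array([ -0.002, -58.416,  29.375,   7.016,   0.01 ,  -0.   ]), 'eef_pos': array([0.265, 0.62 , 0.245]), 'ee_rot': array([ 3.14 , -0.   , -0.404]), 'force': array([-0.607,  0.321,  0.477]), 'moment': array([ 0.047,  0.06 , -0.003]), 'gripper_force': 0.0, 'width': 0.0874741354712185} 0.019
top 445.60999639761843 (array([ 0.47 , -0.001,  1.279]), array([ 0.059,  0.001, -0.998]))
side 483.31076735241925 (array([ 1.32 , -0.901,  0.723]), array([-0.57 ,  0.672, -0.473]))
plate_1_center top [295. 165.] 0.68 [ 0.677 -0.042  0.007]
plate_1_center side [303. 257.] 0.85 [ 0.675 -0.047  0.007]
cover_knob top [224. 203.] 0.75 [0.561 0.157 0.022]
cover_knob top [246. 150.] 0.65 [0.712 0.1   0.022]
cover_knob top [367. 191.] 0.61 [ 0.602 -0.245  0.022]
cover_knob side [347. 235.] 0.66 [0.715 0.1   0.022]
cover_knob side [199. 321.] 0.58 [ 0.668 -0.402  0.022]
pin_grip top [414. 240.] 0.51 [ 0.466 -0.341  0.153]
pin_grip side [161. 224.] 0.57 [ 0.464 -0.326  0.153]
column top [392. 216.] 0.59 [ 0.529 -0.297  0.105]
column side [191. 246.] 0.9 [ 0.531 -0.296  0.105]
column side [302. 257.] 0.31 [ 0.762 -0.167  0.105]
mouth top [392. 215.] 0.63 [ 0.53  -0.289  0.134]
mouth top [334. 148.] 0.53 [ 0.701 -0.138  0.134]
mouth side [196. 232.] 0.62 [ 0.532 -0.28   0.134]
lock_hole top [413. 239.] 0.68 [ 0.47  -0.344  0.132]
lock_hole top [197. 260.] 0.45 [0.405 0.21  0.132]
lock_hole side [164. 233.] 0.58 [ 0.473 -0.329  0.132]
lock_hole side [194. 232.] 0.58 [ 0.525 -0.278  0.132]
stow_hole top [372. 190.] 0.77 [ 0.593 -0.236  0.132]
stow_hole side [231. 236.] 0.89 [ 0.605 -0.236  0.132]
screen_plate top [366. 188.] 0.22 [ 0.614 -0.247  0.   ]
rotation_stage side [195. 231.] 0.69 [ 0.343 -0.132  0.   ]
rotation_stage side [301. 255.] 0.48 [ 0.659 -0.035  0.   ]
```

View pics/t0.png

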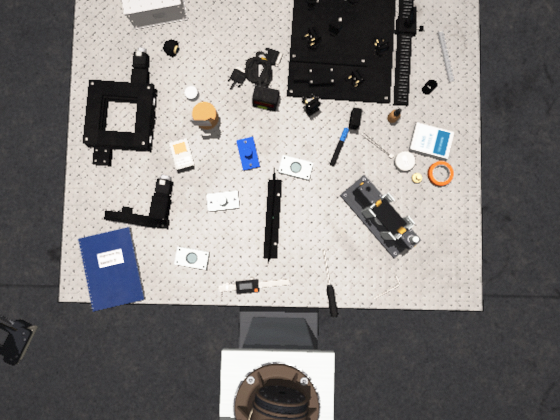

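View pics/s0.png

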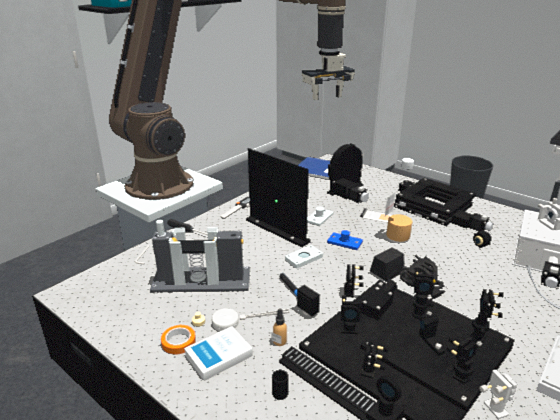

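The top view shows two windowed plates, at (295,167) and (192,258). There are two cover-shaped parts: aluminium with a grey plate at (223,202) and blue at (248,153). The aluminium one fits the description. The magazine is at (380,217), with its pin at the lower right end (414,240) and the screen at (272,218). I'll confirm this in an enlarged crop.

```bash
python3 - <<'E'
from h import *
im=grab_frame('top')
a=cv2.resize(im[130:280,170:320],(580,580),interpolation=3)
cv2.imwrite('pics/c1.png',a[:,:,::-1])
b=cv2.resize(im[165:265,335:435],(580,580),interpolation=3)
cv2.imwrite('pics/c2.png',b[:,:,::-1])
g=cv2.cvtColor(im,cv2.COLOR_RGB2HSV)
print(im[200:206,212:216].tolist()[0], im[20,220] )
E
```

```text
[[252, 252, 251], [253, 253, 252], [253, 253, 252], [253, 253, 252]] [216 210 204]
```

View pics/c1.png

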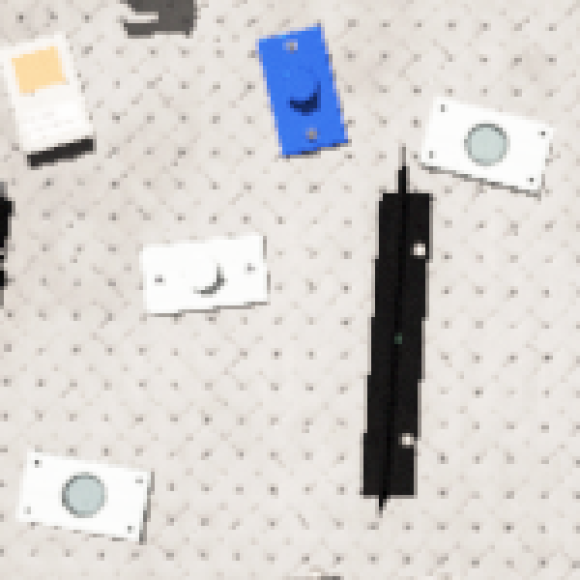

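View pics/c2.png

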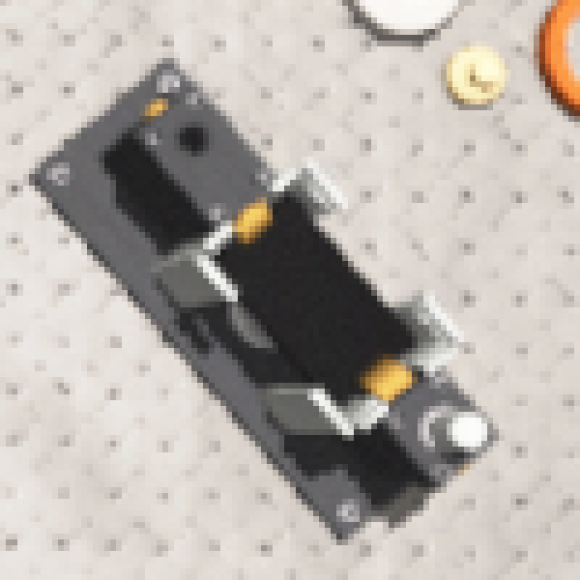

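c1 shows the aluminium cover knob at about (223.5,201) in full-frame pixels, and plates at (296,168) and (192,258). In c2 the stow hole is at about (368,189), the pin top at about (415,239.5) and the brass catches at (378.5,202.5) and (402,230.5). Next I'll measure precisely.

```bash
cat >> h.py <<'E'
def rects(im=None,roi=(0,0,560,420)):
    """plate/cover shaped white things in the top picture: centre, yaw of long axis, size"""
    im=grab_frame('top') if im is None else im
    m=(im.min(2)>238).astype(np.uint8)
    out=[]
    for k in cv2.findContours(m,cv2.RETR_EXTERNAL,cv2.CHAIN_APPROX_NONE)[0]:
        if cv2.contourArea(k)<250: continue
        (cx,cy),_,_=cv2.minAreaRect(k)
        P=np.array([at_z('top',p[0],.012)[:2] for p in k],np.float32)*1000
        c,s,a=cv2.minAreaRect(P)
        L,W=max(s),min(s); 
        if not(78<L<102 and 38<W<60): continue
        b=cv2.boxPoints((c,s,a));e=b[1]-b[0];e2=b[2]-b[1]
        e=e if np.hypot(*e)>np.hypot(*e2) else e2
        y=np.degrees(np.arctan2(e[1],e[0]));y=(y+90)%180-90
        out.append((np.round([cx,cy],1),np.round(c,1),round(y,1),round(L),round(W)))
    return out
E
python3 - <<'E'
from h import *
np.set_printoptions(precision=4,suppress=True)
for r in rects(): print(*r)
st=at_z('top',(368.3,188.8),.132);pn=at_z('top',(415.3,239.5),.170)
c1=at_z('top',(378.5,202.5),.118);c2=at_z('top',(402,230.5),.118)
print(st,pn,np.linalg.norm((st-pn)[:2]),np.degrees(np.arctan2(*(st-pn)[1::-1])))
print((c1+c2)/2,np.degrees(np.arctan2(*(c1-c2)[1::-1])))
for n,z in dict(pin_grip=.153,stow_hole=.132,lock_hole=.132,mouth=.134,column=.105).items():
    for c in('top','side'):
        L=[r['location'] for r in mark_of(c,n)[:1]]
        for l in L:print(n,c,np.round(l,1),at_z(c,l,z))
snap('side','s1.png',(130,200,270,300),5)
E
```

```text
[190.9 257.6] [404.6 248.5] 81.8 90 50
[222.2 200.2] [569.  164.9] -81.6 91 50
[295.2 166.6] [670.2 -41.3] 77.0 91 50
[ 0.5972 -0.2275  0.132 ] [ 0.469  -0.3374  0.17  ] 0.16881023308427173 40.62113388854925
[ 0.5274 -0.2879  0.118 ] 40.600061642665224
pin_grip top [416.2 239.3] [ 0.4696 -0.3449  0.153 ]
pin_grip side [160.8 223.9] [ 0.464  -0.3264  0.153 ]
stow_hole top [366.1 189.2] [ 0.596  -0.2219  0.132 ]
stow_hole side [230.8 236.2] [ 0.6045 -0.236   0.132 ]
lock_hole top [413.3 238.6] [ 0.4712 -0.3438  0.132 ]
lock_hole side [163.5 233.2] [ 0.4731 -0.3286  0.132 ]
mouth top [393.4 216.9] [ 0.5257 -0.2921  0.134 ]
mouth side [195.7 232.5] [ 0.5315 -0.2797  0.134 ]
column top [391.4 219.7] [ 0.5196 -0.2943  0.105 ]
column side [191.3 245.8] [ 0.5315 -0.2964  0.105 ]
```

View pics/s1.png

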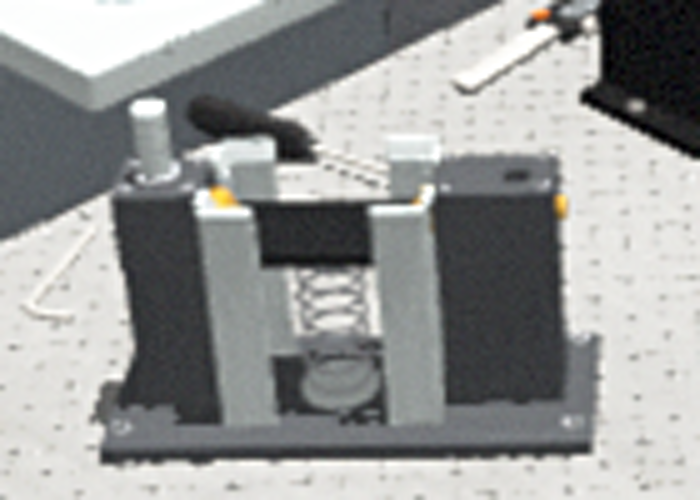

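The side crop shows the pin standing in the left housing, with its top centre near full-frame (159.7,220.8), and the empty stow hole near (232.8,234.6). I'll triangulate these while starting the move towards the pin, high over the stage and screen.

```bash
python3 - <<'E'
from h import *
np.set_printoptions(precision=4,suppress=True)
def tri(a,b):
    A=[];B=[]
    for c,p in(('top',a),('side',b)):
        o,d=ray(c,p);d/=np.linalg.norm(d);M=np.eye(3)-np.outer(d,d);A.append(M);B.append(M@o)
    return np.linalg.lstsq(np.vstack(A),np.hstack(B),rcond=None)[0]
for n,a,b,z in(('stow',(367.9,188.4),(232.8,234.6),.132),('pin',(414.9,239.1),(159.7,220.8),.170)):
    print(n,tri(a,b),at_z('top',a,z),at_z('side',b,z))
print('plate2 win',at_z('top',(295.8,167.4),.014),at_z('top',(191.6,257.6),.014))
E
python3 -m handwheel '[{"delta_pos":[0.8,-0.9,1],"dr":[0,0,-8.3]},{"delta_pos":[0.8,-0.9,1],"dr":[0,0,-8.3]},{"delta_pos":[0.8,-0.9,1],"dr":[0,0,-8.3]},{"delta_pos":[0.8,-1,0],"dr":[0,0,-8.3]},{"delta_pos":[0.8,-1,0],"dr":[0,0,-8.3]},{"delta_pos":[0.8,-1,0],"dr":[0,0,-8.3]},{"delta_pos":[0.8,-1,0],"dr":[0,0,-8.3]},{"delta_pos":[0.8,-1,0],"dr":[0,0,-8.3]},{"delta_pos":[0.8,-1,0],"dr":[0,0,-8.3]},{"delta_pos":[0.8,-1,0],"dr":[0,0,-8.3]}]' -1 40
python3 -m handwheel '[{"delta_pos":[0,-1,0],"dr":[0,0,-8.3]},{"delta_pos":[0,-1,0],"dr":[0,0,-8.3]},{"delta_pos":[0,-1,0],"dr":[0,0,-8.3]},{"delta_pos":[0,-1,0],"dr":[0,0,-8.3]},{"delta_pos":[0,-1,0],"dr":[0,0,0]},{"delta_pos":[0,-1,0],"dr":[0,0,0]},{"delta_pos":[0,-1,0],"dr":[0,0,0]},{"delta_pos":[0,-1,0],"dr":[0,0,0]},{"delta_pos":[0,-1,0],"dr":[0,0,0]},{"delta_pos":[0,-1,0],"dr":[0,0,0]}]'
```

```text
stow [ 0.5993 -0.2261  0.1297] [ 0.5982 -0.2265  0.132 ] [ 0.603  -0.2279  0.132 ]
pin [ 0.4712 -0.3354  0.1682] [ 0.47   -0.3364  0.17  ] [ 0.4759 -0.3363  0.17  ]
plate2 win [ 0.6674 -0.043   0.014 ] [0.4046 0.2463 0.014 ]
t: 2.65
eef_pos: [0.506, 0.3283, 0.3358]
ee_rot: [-3.141, 0.0, -1.858]
force: [-0.2, 0.9, 0.0]
width: 0.0873
gripper_force: 0.0
t: 3.65
eef_pos: [0.505, 0.0285, 0.3358]
ee_rot: [-3.141, 0.001, -2.432]
force: [0.5, 0.1, 0.2]
width: 0.0877
gripper_force: 0.0
```

```bash
python3 -m handwheel '[{"delta_pos":[-0.1,-1,0],"dr":[0,0,0]},{"delta_pos":[-0.1,-1,0],"dr":[0,0,0]},{"delta_pos":[-0.1,-1,0],"dr":[0,0,0]},{"delta_pos":[-0.1,-1,0],"dr":[0,0,0]},{"delta_pos":[-0.1,-1,0],"dr":[0,0,0]},{"delta_pos":[-0.1,-1,0],"dr":[0,0,0]},{"delta_pos":[-0.1,-1,0],"dr":[0,0,0]},{"delta_pos":[-0.1,-1,0],"dr":[0,0,0]},{"delta_pos":[-0.1,-1,0],"dr":[0,0,0]},{"delta_pos":[-0.1,-1,0],"dr":[0,0,0]}]'
python3 -m handwheel '[{"delta_pos":[-0.07,-1,0],"dr":[0,0,0]},{"delta_pos":[-0.07,-1,0],"dr":[0,0,0]},{"delta_pos":[0,-0.15,-1],"dr":[0,0,0]},{"delta_pos":[0,0,-1],"dr":[0,0,0]},{"delta_pos":[0,0,-1],"dr":[0,0,0]},{"delta_pos":[0,0,0],"dr":[0,0,0]},{"delta_pos":[0,0,0],"dr":[0,0,0]}]'
python3 - <<'E'
from h import *
s=get_state();print(s['eef_pos'],s['ee_rot'])
a=cv2.resize(grab_frame('side')[140:260,110:270],(800,600),interpolation=3)
cv2.imwrite('pics/s2.png',a[:,:,::-1])
print(proj('side',[.471,-.336,.170]))
E
```

```text
t: 4.65
eef_pos: [0.4749, -0.2716, 0.3358]
ee_rot: [-3.141, 0.0, -2.432]
force: [0.0, -0.2, -0.1]
width: 0.0875
gripper_force: 0.0
t: 5.35
eef_pos: [0.4711, -0.3351, 0.2462]
ee_rot: [-3.142, -0.001, -2.432]
force: [-0.1, -0.5, 0.5]
width: 0.0878
gripper_force: 0.0
[ 0.47114416 -0.33510507  0.24624218] [-3.14156523e+00 -7.86927904e-04 -2.43156634e+00]
[158.47110039 220.08536107]
```

View pics/s2.png

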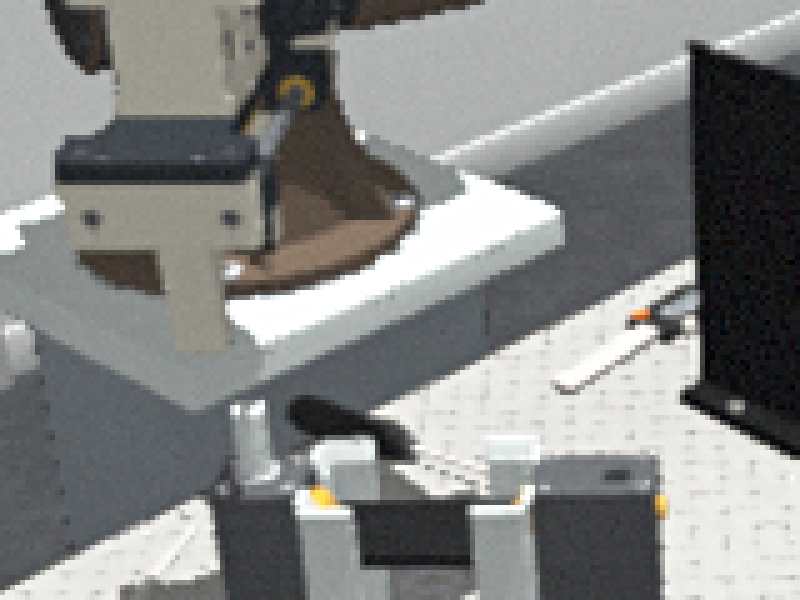

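The side crop shows the gripper with its near finger centred at (200,340) in the crop, above and left of the pin (250,440). I'll check whether that offset is only perspective.

```bash
python3 - <<'E'
from h import *
f=lambda p:(proj('side',p)-[110,140]+.5)*5-.5
a=np.radians(40.6);y=np.array([.651,-.759,0])
t=np.array([.4711,-.3351,.246-.019])
for dx in(.0,):
  print('near finger outer face tip',f(t+y*.065),'pin top',f([.4711,-.3351,.17]), 'pin top +5mm mx',f([.4711+.0038,-.3351+.0033,.17]))
E
```

```text
near finger outer face tip [197.70293987 360.46167562] pin top [246.07726608 401.76501511] pin top +5mm mx [256.99108669 401.6799107 ]
```

Predicted finger is at 198 against 202 observed, and predicted pin 246 against 250. Both are offset the same way, so the gripper is aligned with the pin. Descending, gripping and lifting.

```bash
python3 -m handwheel '[{"delta_pos":[0,0,-0.8],"dr":[0,0,0]},{"delta_pos":[0,0,-0.8],"dr":[0,0,0]},{"delta_pos":[0,0,-0.8],"dr":[0,0,0]},{"delta_pos":[0,0,-0.45],"dr":[0,0,0]},{"delta_pos":[0,0,0],"dr":[0,0,0]},{"delta_pos":[0,0,0],"dr":[0,0,0]}]'
python3 -m handwheel '[{"delta_pos":[0,0,0],"dr":[0,0,0]},{"delta_pos":[0,0,0],"dr":[0,0,0]},{"delta_pos":[0,0,0],"dr":[0,0,0]},{"delta_pos":[0,0,0],"dr":[0,0,0]},{"delta_pos":[0,0,0],"dr":[0,0,0]},{"delta_pos":[0,0,0],"dr":[0,0,0]},{"delta_pos":[0,0,0],"dr":[0,0,0]},{"delta_pos":[0,0,0],"dr":[0,0,0]},{"delta_pos":[0,0,0],"dr":[0,0,0]},{"delta_pos":[0,0,0],"dr":[0,0,0]}]' 1 30
```

```text
t: 6.0
eef_pos: [0.4719, -0.3352, 0.1615]
ee_rot: [-3.14, 0.0, -2.431]
force: [0.3, 0.6, -0.4]
width: 0.0874
gripper_force: 0.0
t: 7.0
eef_pos: [0.4714, -0.335, 0.1602]
ee_rot: [-3.141, 0.0, -2.432]
force: [0.7, -0.8, -1.0]
width: 0.0156
gripper_force: 30.0
```

```bash
python3 -m handwheel '[{"delta_pos":[0,0,0.5],"dr":[0,0,0]},{"delta_pos":[0,0,0.5],"dr":[0,0,0]},{"delta_pos":[0,0,0.5],"dr":[0,0,0]},{"delta_pos":[0,0,0.5],"dr":[0,0,0]},{"delta_pos":[0,0,0],"dr":[0,0,0]}]'
python3 -m handwheel '[{"delta_pos":[0.533,0.457,0],"dr":[0,0,0]},{"delta_pos":[0.533,0.457,0],"dr":[0,0,0]},{"delta_pos":[0.533,0.457,0],"dr":[0,0,0]},{"delta_pos":[0.533,0.457,0],"dr":[0,0,0]},{"delta_pos":[0.533,0.457,0],"dr":[0,0,0]},{"delta_pos":[0.533,0.457,0],"dr":[0,0,0]},{"delta_pos":[0.533,0.457,0],"dr":[0,0,0]},{"delta_pos":[0.533,0.457,0],"dr":[0,0,0]},{"delta_pos":[0,0,0],"dr":[0,0,0]},{"delta_pos":[0,0,0],"dr":[0,0,0]}]'
python3 -m handwheel '[{"delta_pos":[0,0,-0.5],"dr":[0,0,0]},{"delta_pos":[0,0,-0.3],"dr":[0,0,0]},{"delta_pos":[0,0,-0.2],"dr":[0,0,0]},{"delta_pos":[0,0,0],"dr":[0,0,0]}]'
```

```text
t: 7.5
eef_pos: [0.472, -0.3353, 0.2221]
ee_rot: [-3.138, 0.001, -2.432]
force: [-0.1, -0.9, -0.1]
width: 0.0155
gripper_force: 30.0
t: 8.5
eef_pos: [0.5995, -0.2244, 0.2197]
ee_rot: [3.141, -0.0, -2.431]
force: [0.2, -0.4, -0.3]
width: 0.0152
gripper_force: 30.0
t: 8.9
eef_pos: [0.5982, -0.2254, 0.1891]
ee_rot: [3.14, -0.001, -2.432]
force: [-0.7, -0.1, -0.9]
width: 0.0151
gripper_force: 30.0
```

```bash
python3 -m handwheel '[{"delta_pos":[0,0,-0.25],"dr":[0,0,0]},{"delta_pos":[0,0,-0.25],"dr":[0,0,0]},{"delta_pos":[0,0,-0.2],"dr":[0,0,0]},{"delta_pos":[0,0,-0.15],"dr":[0,0,0]},{"delta_pos":[0,0,-0.1],"dr":[0,0,0]},{"delta_pos":[0,0,-0.05],"dr":[0,0,0]},{"delta_pos":[0,0,0],"dr":[0,0,0]},{"delta_pos":[0,0,0],"dr":[0,0,0]}]'
```

```text
t: 9.7
eef_pos: [0.5991, -0.2251, 0.1602]
ee_rot: [-3.141, 0.0, -2.432]
force: [0.9, 0.2, -1.0]
width: 0.015
gripper_force: 30.0
```

```bash
python3 -m handwheel '[{"delta_pos":[0,0,0],"dr":[0,0,0]},{"delta_pos":[0,0,0],"dr":[0,0,0]},{"delta_pos":[0,0,0],"dr":[0,0,0]},{"delta_pos":[0,0,0],"dr":[0,0,0]},{"delta_pos":[0,0,0.5],"dr":[0,0,0]},{"delta_pos":[0,0,1],"dr":[0,0,0]},{"delta_pos":[0,0,1],"dr":[0,0,0]},{"delta_pos":[0,0,1],"dr":[0,0,0]},{"delta_pos":[0,0,1],"dr":[0,0,0]},{"delta_pos":[0,0,0],"dr":[0,0,0]}]' -0.2
python3 - <<'E'
from h import *
np.set_printoptions(precision=4,suppress=True)
q=lambda u,v:((u+.5)/3.867-.5+170,(v+.5)/3.867-.5+130)
for n,u,v,z in(('top end',403,148,.23),('top end2',380,512,.23),('foot UL',383,194,.0),('foot UR',432,194,.0),('foot LL',362,494,.0),('foot LR',414,494,0)):print(n,at_z('top',q(u,v),z))
print(*[l['location'] for l in mark_of('side','pin_grip')[:2]],proj('side',[.599,-.2255,.153]))
E
```

```text
t: 10.7
eef_pos: [0.6007, -0.2258, 0.3003]
ee_rot: [-3.135, 0.004, -2.431]
force: [0.8, -0.1, 0.3]
width: 0.0527
gripper_force: 0.0
top end [0.6314 0.0162 0.23  ]
top end2 [0.4092 0.0252 0.23  ]
foot UL [0.6319 0.0342 0.    ]
foot UR [ 0.6327 -0.0024  0.    ]
foot LL [0.4088 0.0446 0.    ]
foot LR [0.4097 0.0063 0.    ]
[163.3, 226.4] [231.9123 225.9442]
```

```bash
python3 - <<'E'
from h import *
a=cv2.resize(grab_frame('side')[170:290,130:290],(800,600),interpolation=3)
cv2.imwrite('pics/s3.png',a[:,:,::-1])
for r in rects(): print(*r)
E
```

```text
(no output)
```

View pics/s3.png

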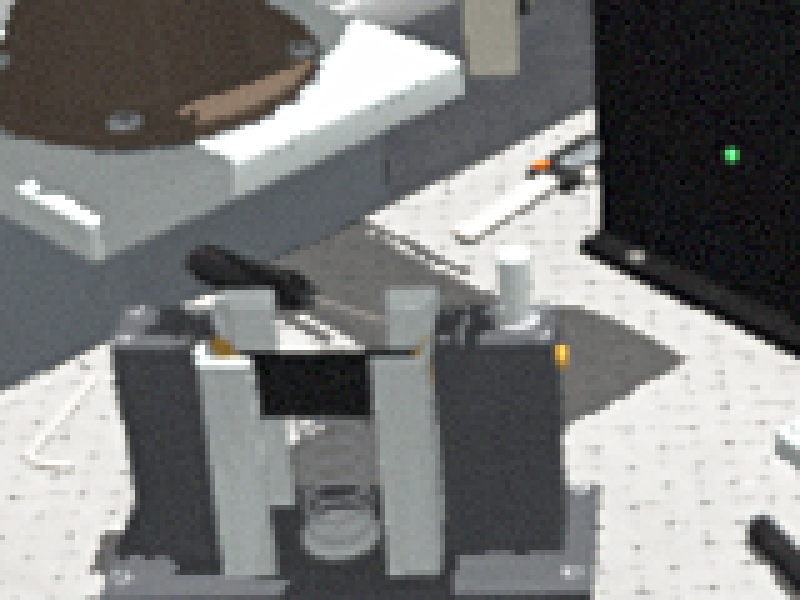

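The pin now stands home in the stow hole (grip at (513,290) in the crop) and the lock hole is empty. The white-threshold finder returned nothing, so I'll make it adaptive.

```bash
sed -i "s/def rects(im=None,roi=(0,0,560,420)):/def rects(im=None,thr=238):/; s/im.min(2)>238/im.min(2)>thr/" h.py; python3 - <<'E'
from h import *
im=grab_frame('top');cv2.imwrite('pics/t2.png',im[:,:,::-1])
for t in(190,200,210,220,230):
  print(t)
  for r in rects(im,t): print(*r)
print(im[255,180:205].min(1),im[165:170,285:305].min(2)[2])
E
```

```text
190Traceback (most recent call last):
  File "<stdin>", line 5, in <module>
  File "h.py", line 25, in rects
    P=np.array([at_z('top',p[0],.012)[:2] for p in k],np.float32)*1000
                ~~~~^^^^^^^^^^^^^^^^^
  File "h.py", line 13, in at_z
    o,d=ray(cam,px);return o+d*(z-o[2])/d[2]
        ~~~^^^^^^^^
  File "h.py", line 9, in ray
    c=calibration(cam);E=np.array(c['extrinsics'])
ValueError: time passes only in moves, steps and waits
```

```bash
sed -i "s/^def ray/from functools import lru_cache\ncalibration=lru_cache(None)(calibration)\ndef ray/" h.py; python3 - <<'E'
from h import *
im=cv2.imread('pics/t2.png')[:,:,::-1]
for t in(215,225,232):
  print(t)
  for r in rects(im,t): print(*r)
print(im[255,180:205].min(1),im[165:170,285:305].min(2)[2])
E
```

```text
215
225
232
[255 255 255 255 255 254 230 150 207 226 226 227 227 228 227 215 220 251
 254 254 254 254 254 254 254] [95 92 94 93 95 94 94 97 95 94 95 95 96 95 95 96 95 94 94 95]
```

View pics/t2.png

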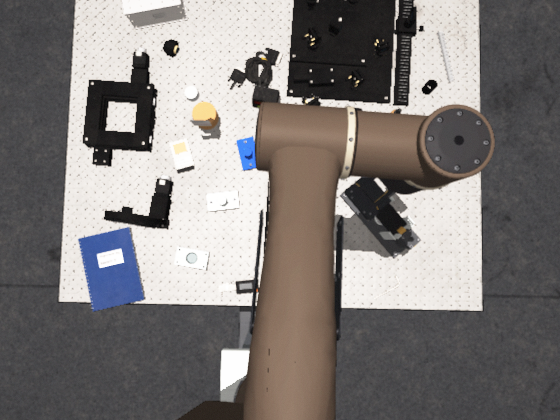

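The picture shows the arm covering the plate 2 area, and auto exposure has saturated the table. The left plate at (192,258) and the cover at (223,202) are still in place. I'll check plate 2 in the side view while moving there. The screen sheet lies at y≈0.017 up to x 0.631, so I'll grasp plate 2 about 10 mm off-centre, away from it.

```bash
python3 - <<'E'
from h import *
grab_frame('side')
for r in mark_of('side','plate_1_center')[:4]:print(r['conf'],np.round(r['location'],1),at_z('side',r['location'],.007))
E
python3 -m handwheel '[{"delta_pos":[0.3,0.8,0],"dr":[0,0,6.05]},{"delta_pos":[0.3,0.8,0],"dr":[0,0,6.05]},{"delta_pos":[0.3,0.8,0],"dr":[0,0,6.05]},{"delta_pos":[0.3,0.8,0],"dr":[0,0,6.05]},{"delta_pos":[0.3,0.8,0],"dr":[0,0,6.05]},{"delta_pos":[0.3,0.8,0],"dr":[0,0,6.05]},{"delta_pos":[0.3,0.8,0],"dr":[0,0,0]},{"delta_pos":[0,0,0],"dr":[0,0,0]}]' -1
python3 - <<'E'
from h import *
snap('side','s4.png',(230,140,370,290),4)
for r in mark_of('side','plate_1_center')[:4]:print(r['conf'],np.round(r['location'],1),at_z('side',r['location'],.007))
E
```

```text
0.96 [298.5 257. ] [ 0.66578284 -0.05461345  0.007     ]
0.73 [290.4 290.2] [ 0.73889924 -0.17828749  0.007     ]
t: 11.8
eef_pos: [0.6625, -0.0546, 0.2936]
ee_rot: [3.14, -0.0, -1.796]
force: [0.6, -1.4, -1.4]
width: 0.0873
gripper_force: 0.0
0.61 [302.2 257.7] [ 0.67532863 -0.0509267   0.007     ]
```

View pics/s4.png

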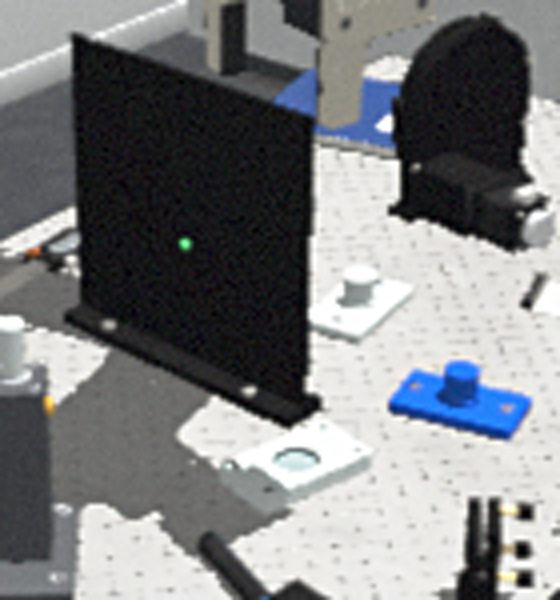

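```bash
python3 - <<'E'
from h import *
f=lambda p:(proj('side',p)-[230,140]+.5)*4-.5
c=np.array([.668,-.0425,.014]);a=np.radians(77);x=np.array([np.cos(a),np.sin(a),0]);y=np.array([-x[1],x[0],0])
print(f(c),[np.round(f(c+i*.045*x+j*.025*y)) for i,j in((1,1),(1,-1),(-1,-1),(-1,1))], f(c-[0,.01,0]))
print('stow pin top',f([.5995,-.2255,.170]))
E
```

```text
[289.60657506 454.06905586] [array([318., 416.]), array([366., 448.]), array([260., 495.]), array([213., 460.])] [280.29072472 460.47647298]
stow pin top [  8.35778477 320.24970791]
```

```bash
python3 -m handwheel '[{"delta_pos":[0.25,0,-0.9],"dr":[0,0,0]},{"delta_pos":[0,0,-1],"dr":[0,0,0]},{"delta_pos":[0,0,-1],"dr":[0,0,0]},{"delta_pos":[0,0,-1],"dr":[0,0,0]},{"delta_pos":[0,0,-1],"dr":[0,0,0]},{"delta_pos":[0,0,-1],"dr":[0,0,0]},{"delta_pos":[0,0,-0.8],"dr":[0,0,0]},{"delta_pos":[0,0,-0.7],"dr":[0,0,0]},{"delta_pos":[0,0,-0.5],"dr":[0,0,0]},{"delta_pos":[0,0,0],"dr":[0,0,0]}]'
python3 -m handwheel '[{"delta_pos":[0,0,-0.5],"dr":[0,0,0]},{"delta_pos":[0,0,-0.4],"dr":[0,0,0]},{"delta_pos":[0,0,-0.25],"dr":[0,0,0]},{"delta_pos":[0,0,0],"dr":[0,0,0]},{"delta_pos":[0,0,0],"dr":[0,0,0]}]'
```

```text
t: 12.9
eef_pos: [0.6677, -0.058, 0.0556]
ee_rot: [3.138, -0.002, -1.799]
force: [-0.7, 0.1, -0.7]
width: 0.0878
gripper_force: 0.0
t: 13.4
eef_pos: [0.6696, -0.0571, 0.0236]
ee_rot: [3.142, -0.0, -1.798]
force: [0.7, 0.7, -0.1]
width: 0.0876
gripper_force: 0.0
```

```bash
python3 -m handwheel '[{"delta_pos":[0,0.1,-0.1],"dr":[0,0,0]},{"delta_pos":[0,0,0],"dr":[0,0,0]},{"delta_pos":[0,0,0],"dr":[0,0,0]}]'
python3 -m handwheel '[{"delta_pos":[0,0,0],"dr":[0,0,0]},{"delta_pos":[0,0,0],"dr":[0,0,0]},{"delta_pos":[0,0,0],"dr":[0,0,0]},{"delta_pos":[0,0,0],"dr":[0,0,0]},{"delta_pos":[0,0,0],"dr":[0,0,0]},{"delta_pos":[0,0,0],"dr":[0,0,0]},{"delta_pos":[0,0,0],"dr":[0,0,0]},{"delta_pos":[0,0,0],"dr":[0,0,0]}]' 1 50
python3 -m handwheel '[{"delta_pos":[0,0,0.3],"dr":[0,0,0]},{"delta_pos":[0,0,0.7],"dr":[0,0,0]},{"delta_pos":[0,0,1],"dr":[0,0,0]},{"delta_pos":[0,0,1],"dr":[0,0,0]},{"delta_pos":[0,0,1],"dr":[0,0,0]},{"delta_pos":[0,0,1],"dr":[0,0,0]},{"delta_pos":[0,0,1],"dr":[0,0,0]},{"delta_pos":[0,0,1],"dr":[0,0,0]},{"delta_pos":[0,0,0],"dr":[0,0,0]}]'
python3 - <<'E'
from h import *
snap('side','s5.png',(220,60,380,200),4.2)
E
```

```text
t: 13.7
eef_pos: [0.6696, -0.0539, 0.0208]
ee_rot: [-3.141, 0.0, -1.798]
force: [0.0, -0.4, -0.0]
width: 0.0876
gripper_force: 0.0
t: 14.5
eef_pos: [0.6694, -0.0542, 0.0206]
ee_rot: [3.141, -0.0, -1.798]
force: [-0.2, -0.0, 1.1]
width: 0.0496
gripper_force: 50.0
t: 15.4
eef_pos: [0.6716, -0.0543, 0.2367]
ee_rot: [-3.133, 0.002, -1.798]
force: [1.1, -0.8, -0.0]
width: 0.0495
gripper_force: 50.0
```

View pics/s5.png

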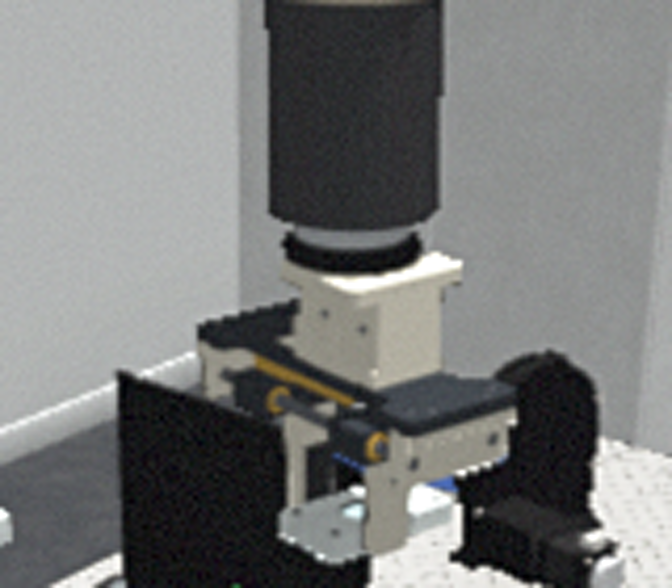

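```bash
python3 - <<'E'
from h import *
f=lambda p:np.round((proj('side',p)-[220,60]+.5)*4.2-.5)
t=np.array([.6716,-.0543,.2301]);a=-1.798;x=np.array([np.cos(a),np.sin(a),0]);y=np.array([-x[1],x[0],0])
for d in(.006,.01,.014):
  c=t-d*x; print(d,[f(c+i*.045*x+j*.025*y) for i,j in((1,1),(1,-1),(-1,-1),(-1,1))])
print('finger near inner bottom/outer', f(t+y*.025-[0,0,.012]),f(t+y*.046-[0,0,.012]),f(t+y*.046+x*.0095-[0,0,.012]),f(t+y*.046-x*.0095-[0,0,.012]))
E
```

```text
0.006 [array([320., 542.]), array([266., 512.]), array([386., 474.]), array([441., 502.])]
0.01 [array([325., 540.]), array([271., 510.]), array([391., 473.]), array([446., 500.])]
0.014 [array([331., 539.]), array([277., 509.]), array([396., 471.]), array([451., 499.])]
finger near inner bottom/outer [373. 543.] [397. 556.] [384. 561.] [409. 552.]
```

```bash
python3 -m handwheel '[{"delta_pos":[-0.57,-0.89,0],"dr":[0,0,-4.55]},{"delta_pos":[-0.57,-0.89,0],"dr":[0,0,-4.55]},{"delta_pos":[-0.57,-0.89,0],"dr":[0,0,-4.55]},{"delta_pos":[-0.57,-0.89,0],"dr":[0,0,-4.55]},{"delta_pos":[-0.57,-0.89,0],"dr":[0,0,-4.55]},{"delta_pos":[-0.57,-0.89,0],"dr":[0,0,-4.55]},{"delta_pos":[-0.57,-0.89,0],"dr":[0,0,-4.55]},{"delta_pos":[-0.57,-0.89,0],"dr":[0,0,-4.5]},{"delta_pos":[-0.52,-0.87,0],"dr":[0,0,0]},{"delta_pos":[0,0,0],"dr":[0,0,0]}]'
python3 -m handwheel '[{"delta_pos":[0,0,-0.3],"dr":[0,0,0]},{"delta_pos":[0,0,-0.3],"dr":[0,0,0]},{"delta_pos":[0,0,0],"dr":[0,0,0]},{"delta_pos":[0,0,0],"dr":[0,0,0]}]'
python3 - <<'E'
from h import *
snap('side','s6.png',(130,180,270,285),5.7)
s=get_state();print(s['eef_pos'],s['ee_rot'])
E
```

```text
t: 16.45
eef_pos: [0.5146, -0.2959, 0.2298]
ee_rot: [3.14, -0.001, -2.436]
force: [0.8, -0.2, -0.8]
width: 0.0494
gripper_force: 50.0
t: 16.85
eef_pos: [0.5172, -0.2931, 0.2118]
ee_rot: [3.14, -0.001, -2.432]
force: [-0.3, -0.0, -0.9]
width: 0.0493
gripper_force: 50.0
[ 0.51739459 -0.29329018  0.21225061] [ 3.14118776e+00 -4.56739374e-04 -2.43163127e+00]
```

View pics/s6.png

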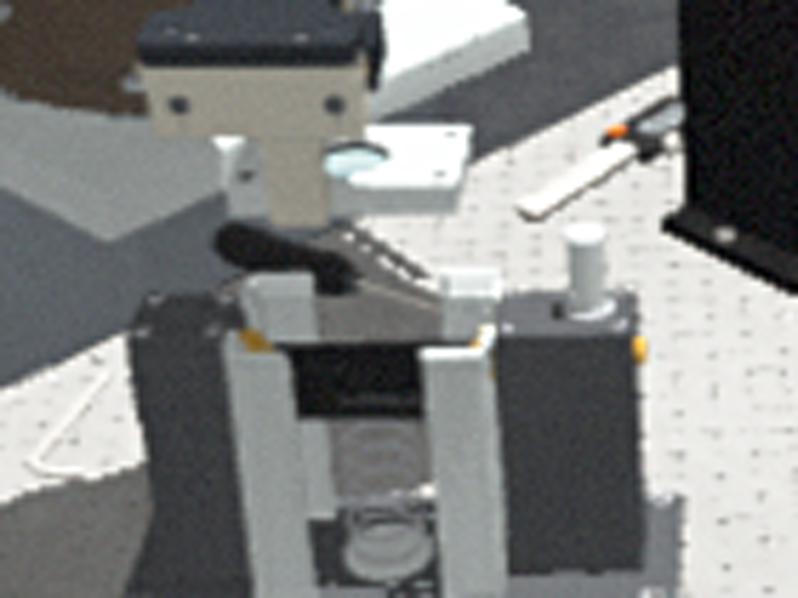

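The crop shows the plate held level. Its near lower edge runs from (230,215) to (458,212), with the finger centred at x≈299. I'll convert this to the grip offset.

```bash
cat >> h.py <<'E'
def held(crop,s,d=0,th=.014,below=.0206):
    """crop pixels of near lower edge ends of a held plate, near top edge ends, finger tip edges, for grip offset d"""
    st=get_state();t=st['eef_pos']-[0,0,below];a=st['ee_rot'][2]
    x=np.array([np.cos(a),np.sin(a),0]);n=np.array([x[1],-x[0],0])
    if n@[.65,-.76,0]<0:n=-n
    f=lambda p:np.round((proj('side',p)-crop+.5)*s-.5)
    c=t-d*x+n*.025
    fo=t+n*.046+[0,0,below-.019]
    return dict(low=[f(c+.045*x),f(c-.045*x)],top=[f(c+.045*x+[0,0,th]),f(c-.045*x+[0,0,th])],finger=[f(fo+.0095*x),f(fo-.0095*x)])
E
python3 - <<'E'
from h import *
for d in(.01,.016):print(d,held([130,180],5.7,d))
f=lambda p:np.round((proj('side',p)-[130,180]+.5)*5.7-.5)
C=np.array([.5294,-.2851,.134]);x=np.array([.759,.651,0]);n=np.array([.651,-.759,0])
print('near angles inner edge/top',[f(C+n*.032+i*x) for i in(-.052,-.027,.027,.052)],'pin top',f([.5991,-.2251,.17]))
E
```

```text
0.01 {'low': [array([217., 211.]), array([445., 210.])], 'top': [array([213., 180.]), array([442., 179.])], 'finger': [array([272., 233.]), array([321., 233.])]}
0.016 {'low': [array([232., 211.]), array([460., 210.])], 'top': [array([228., 180.]), array([458., 179.])], 'finger': [array([272., 233.]), array([321., 233.])]}
near angles inner edge/top [array([222., 347.]), array([284., 346.]), array([419., 346.]), array([481., 345.])] pin top [582. 228.]
```

```bash
for i in 1 2 3 4; do python3 -m handwheel '[{"delta_pos":[0,0,0],"dr":[0,0,0]}]' | sed -n 2p; done
```

```text
eef_pos: [0.5175, -0.2935, 0.2127]
eef_pos: [0.5174, -0.2936, 0.2128]
eef_pos: [0.5172, -0.2938, 0.2128]
eef_pos: [0.5171, -0.2939, 0.2128]
```

```bash
python3 -m handwheel '[{"delta_pos":[0.06,-0.01,-0.5],"dr":[0,0,0]},{"delta_pos":[0,0,-0.6],"dr":[0,0,0]},{"delta_pos":[0,0,-0.4],"dr":[0,0,0]},{"delta_pos":[0,0,-0.25],"dr":[0,0,0]},{"delta_pos":[0,0,-0.15],"dr":[0,0,0]},{"delta_pos":[0,0,0],"dr":[0,0,0]}]' - 60
python3 -m handwheel '[{"delta_pos":[0,0,-0.1],"dr":[0,0,0]},{"delta_pos":[0,0,-0.1],"dr":[0,0,0]},{"delta_pos":[0,0,-0.1],"dr":[0,0,0]},{"delta_pos":[0,0,0],"dr":[0,0,0]}]'
```

```text
t: 17.9
eef_pos: [0.5187, -0.2941, 0.1552]
ee_rot: [3.141, -0.0, -2.433]
force: [0.8, -0.6, -1.6]
width: 0.0497
gripper_force: 60.0
t: 18.3
eef_pos: [0.5186, -0.2941, 0.1462]
ee_rot: [3.141, -0.0, -2.433]
force: [0.2, -0.8, -1.6]
width: 0.0495
gripper_force: 60.0
```

```bash
python3 -m handwheel '[{"delta_pos":[0,0,-0.1],"dr":[0,0,0]},{"delta_pos":[0,0,-0.1],"dr":[0,0,0]},{"delta_pos":[0,0,-0.1],"dr":[0,0,0]},{"delta_pos":[0,0,0],"dr":[0,0,0]}]'
python3 -m handwheel '[{"delta_pos":[0,0,-0.1],"dr":[0,0,0]},{"delta_pos":[0,0,-0.1],"dr":[0,0,0]},{"delta_pos":[0,0,-0.1],"dr":[0,0,0]},{"delta_pos":[0,0,0],"dr":[0,0,0]}]'
python3 -m handwheel '[{"delta_pos":[0,0,-0.1],"dr":[0,0,0]},{"delta_pos":[0,0,-0.1],"dr":[0,0,0]},{"delta_pos":[0,0,-0.1],"dr":[0,0,0]},{"delta_pos":[0,0,0],"dr":[0,0,0]}]'
python3 -m handwheel '[{"delta_pos":[0,0,-0.1],"dr":[0,0,0]},{"delta_pos":[0,0,-0.1],"dr":[0,0,0]},{"delta_pos":[0,0,-0.1],"dr":[0,0,0]},{"delta_pos":[0,0,0],"dr":[0,0,0]},{"delta_pos":[0,0,0],"dr":[0,0,0]}]'
```

```text
t: 18.7
eef_pos: [0.5186, -0.2942, 0.1372]
ee_rot: [3.141, -0.0, -2.433]
force: [0.0, -1.4, 0.1]
width: 0.0491
gripper_force: 60.0
t: 19.1
eef_pos: [0.519, -0.2944, 0.1284]
ee_rot: [-3.141, 0.0, -2.433]
force: [0.0, -2.1, 2.0]
width: 0.0491
gripper_force: 60.0
t: 19.5
eef_pos: [0.5185, -0.2941, 0.1189]
ee_rot: [3.141, -0.001, -2.433]
force: [-2.6, -3.7, -0.4]
width: 0.0494
gripper_force: 60.0
t: 20.0
eef_pos: [0.5189, -0.2939, 0.1103]
ee_rot: [3.141, 0.0, -2.433]
force: [-1.1, -0.3, 3.1]
width: 0.0493
gripper_force: 60.0
```

```bash
python3 -m handwheel '[{"delta_pos":[0,0,-0.1],"dr":[0,0,0]},{"delta_pos":[0,0,-0.1],"dr":[0,0,0]},{"delta_pos":[0,0,0],"dr":[0,0,0]},{"delta_pos":[0,0,0],"dr":[0,0,0]}]'
python3 - <<'E'
from h import *
snap('side','s7.png',(130,200,270,305),5.7)
print(held([130,200],5.7,.014))
E
```

```text
t: 20.4
eef_pos: [0.5191, -0.294, 0.1045]
ee_rot: [-3.141, 0.0, -2.433]
force: [-0.7, 1.3, 3.1]
width: 0.0492
gripper_force: 60.0
{'low': [array([256., 327.]), array([474., 325.])], 'top': [array([253., 298.]), array([472., 297.])], 'finger': [array([299., 352.]), array([346., 351.])]}
```

View pics/s7.png

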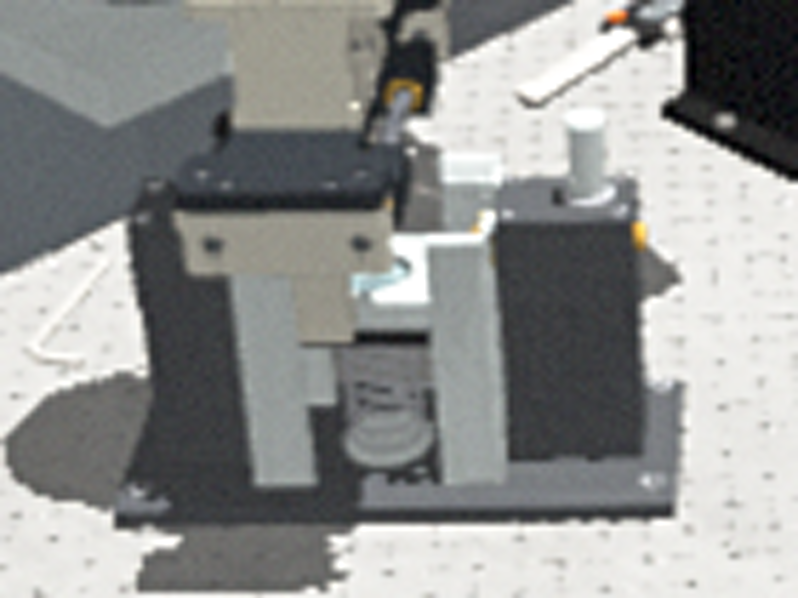

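The plate sits below the catches, with its top near row 305 in the crop and the follower under it. Releasing, rising over the screen and heading to the left plate.

```bash
python3 -m handwheel '[{"delta_pos":[0,0,0],"dr":[0,0,0]},{"delta_pos":[0,0,0],"dr":[0,0,0]},{"delta_pos":[0,0,0],"dr":[0,0,0]},{"delta_pos":[0,0,0],"dr":[0,0,0]},{"delta_pos":[0,0,0.3],"dr":[0,0,0]},{"delta_pos":[0,0,0.7],"dr":[0,0,0]},{"delta_pos":[0,0,1],"dr":[0,0,0]},{"delta_pos":[0,0,1],"dr":[0,0,0]},{"delta_pos":[0,0,1],"dr":[0,0,0]},{"delta_pos":[0,0,1],"dr":[0,0,0]}]' -0.45
python3 - <<'E'
from h import *
snap('side','s8.png',(130,200,270,305),5.7)
im=grab_frame('top');cv2.imwrite('pics/t3.png',im[:,:,::-1])
g=im.min(2);print(np.percentile(g[230:290,150:230],[5,25,50,75,95]))
for c in('plate_1_center','cover_knob'):
  for r in mark_of('top',c)[:4]:print(c,round(r['conf'],2),np.round(r['location'],1),at_z('top',r['location'],.007 if c[0]=='p' else .022))
E
python3 -m handwheel '[{"delta_pos":[0,0,1],"dr":[0,0,0]},{"delta_pos":[0,0.9,1],"dr":[0,0,4]},{"delta_pos":[-0.25,1,0],"dr":[0,0,4]},{"delta_pos":[-0.25,1,0],"dr":[0,0,4]},{"delta_pos":[-0.25,1,0],"dr":[0,0,4]},{"delta_pos":[-0.25,1,0],"dr":[0,0,4]},{"delta_pos":[-0.25,1,0],"dr":[0,0,4]},{"delta_pos":[-0.25,1,0],"dr":[0,0,4]},{"delta_pos":[-0.25,1,0],"dr":[0,0,4]},{"delta_pos":[-0.25,1,0],"dr":[0,0,4]}]' -1
```

```text
t: 21.45
eef_pos: [0.5186, -0.2942, 0.2567]
ee_rot: [-3.141, 0.0, -2.433]
force: [0.2, -0.1, -1.2]
width: 0.0634
gripper_force: 0.0
[220. 233. 237. 239. 254.]
cover_knob 0.88 [222.5 202.2] [0.56260036 0.16272582 0.022     ]
cover_knob 0.76 [246.9 146.9] [0.72224842 0.0978536  0.022     ]
t: 22.65
eef_pos: [0.4578, -0.0262, 0.3136]
ee_rot: [3.14, -0.001, -1.802]
force: [0.5, 0.3, 0.3]
width: 0.0877
gripper_force: 0.0
```

View pics/s8.png

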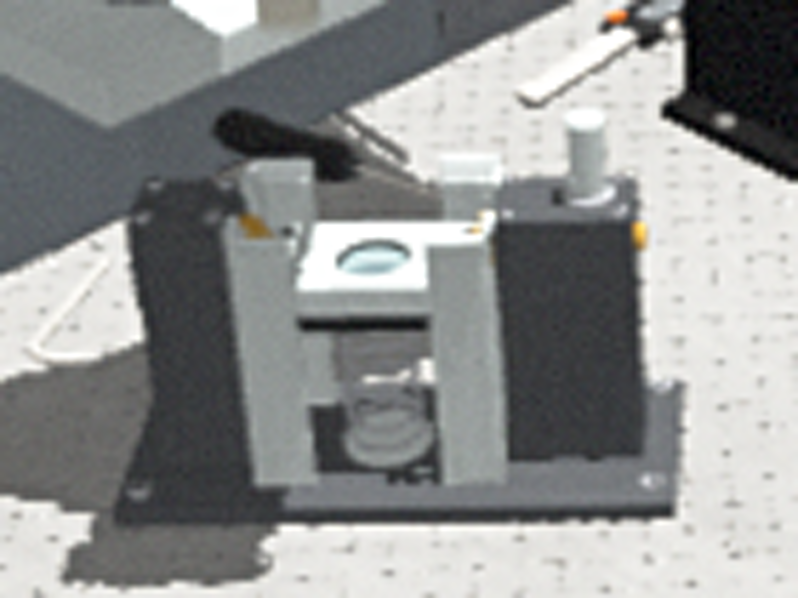

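Plate 2 sits level under the catches (near top edge at about row 290). Next I'll measure the left plate and the cover from the last top picture.

```bash
python3 - <<'E'
from h import *
im=cv2.imread('pics/t3.png')[:,:,::-1]
for t in(240,244,248):
  print(t,*[x for r in rects(im,t) for x in r])
print(im[257,170:215].min(1))
im=grab_frame('top');cv2.imwrite('pics/t4.png',im[:,:,::-1])
a=cv2.resize(im[175:290,165:265],(520,598),interpolation=3);cv2.imwrite('pics/c4.png',a[:,:,::-1])
E
```

```text
240
244 [190.9 257.4] [405.1 248.8] 81.8 92 52 [222.1 200.2] [569.1 165.2] -82.1 91 51 [181. 153.] [702.6 287.7] 17.1 79 53
248 [190.9 257.6] [404.6 248.5] 81.8 90 50 [222.2 200.2] [569.  164.9] -81.6 91 50
[238 239 238 239 241 250 254 254 254 254 254 254 254 254 254 244 173 203
 226 225 225 226 225 225 225 226 215 242 254 254 254 254 254 254 254 254
 254 250 172 206 239 240 240 239 239]
```

View pics/c4.png

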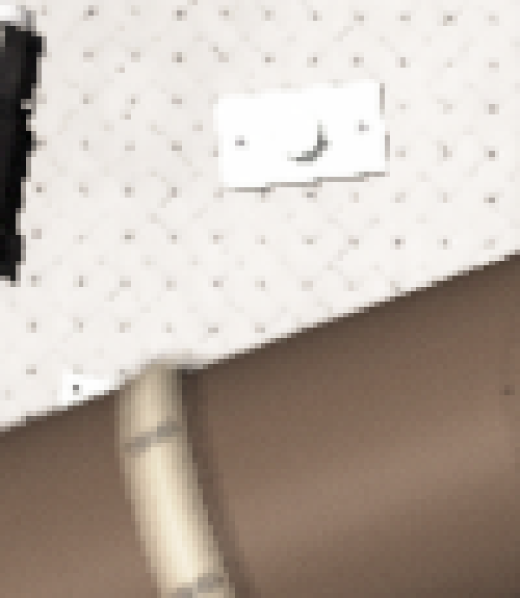

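Crop c4 shows the cover undisturbed and the arm over the left plate, whose upper-left corner at (75,385) is still where it was. Moving on to the plate.

```bash
python3 -m handwheel '[{"delta_pos":[-0.18,0.91,0],"dr":[0,0,0.5]},{"delta_pos":[-0.18,0.91,0],"dr":[0,0,0.5]},{"delta_pos":[-0.18,0.91,0],"dr":[0,0,0.5]},{"delta_pos":[-0.18,0.91,0],"dr":[0,0,0.5]},{"delta_pos":[-0.18,0.91,0],"dr":[0,0,0.5]},{"delta_pos":[-0.18,0.91,0],"dr":[0,0,0.5]},{"delta_pos":[-0.18,0.91,0],"dr":[0,0,0.5]},{"delta_pos":[-0.18,0.91,0],"dr":[0,0,0.5]},{"delta_pos":[-0.18,0.91,0],"dr":[0,0,0.5]},{"delta_pos":[-0.17,0.91,0],"dr":[0,0,0.5]}]'
python3 -m handwheel '[{"delta_pos":[0,0,-1],"dr":[0,0,0]},{"delta_pos":[0,0,-1],"dr":[0,0,0]},{"delta_pos":[0,0,-1],"dr":[0,0,0]},{"delta_pos":[0,0,-1],"dr":[0,0,0]},{"delta_pos":[0,0,-1],"dr":[0,0,0]},{"delta_pos":[0,0,-0.8],"dr":[0,0,0]},{"delta_pos":[0,0,-0.7],"dr":[0,0,0]},{"delta_pos":[0,0,-0.5],"dr":[0,0,0]},{"delta_pos":[0,0,0],"dr":[0,0,0]},{"delta_pos":[0,0,0],"dr":[0,0,0]}]'
```

```text
t: 23.7
eef_pos: [0.4044, 0.2466, 0.3137]
ee_rot: [3.141, -0.001, -1.717]
force: [0.3, 0.1, -0.0]
width: 0.0876
gripper_force: 0.0
t: 24.7
eef_pos: [0.405, 0.2455, 0.1043]
ee_rot: [3.141, -0.001, -1.717]
force: [0.0, 0.8, 0.4]
width: 0.0878
gripper_force: 0.0
```

```bash
python3 -m handwheel '[{"delta_pos":[0,0.08,-0.8],"dr":[0,0,0]},{"delta_pos":[0,0,-0.8],"dr":[0,0,0]},{"delta_pos":[0,0,-0.6],"dr":[0,0,0]},{"delta_pos":[0,0,-0.4],"dr":[0,0,0]},{"delta_pos":[0,0,-0.18],"dr":[0,0,0]},{"delta_pos":[0,0,0],"dr":[0,0,0]},{"delta_pos":[0,0,0],"dr":[0,0,0]}]'
python3 -m handwheel '[{"delta_pos":[0,0,0],"dr":[0,0,0]},{"delta_pos":[0,0,0],"dr":[0,0,0]},{"delta_pos":[0,0,0],"dr":[0,0,0]},{"delta_pos":[0,0,0],"dr":[0,0,0]},{"delta_pos":[0,0,0],"dr":[0,0,0]},{"delta_pos":[0,0,0],"dr":[0,0,0]},{"delta_pos":[0,0,0],"dr":[0,0,0]},{"delta_pos":[0,0,0],"dr":[0,0,0]}]' 1 60
```

```text
t: 25.4
eef_pos: [0.4056, 0.2488, 0.022]
ee_rot: [-3.141, 0.001, -1.717]
force: [-0.5, 0.7, -0.4]
width: 0.0877
gripper_force: 0.0
t: 26.2
eef_pos: [0.4052, 0.2483, 0.0212]
ee_rot: [-3.142, 0.0, -1.717]
force: [0.1, 0.1, 2.0]
width: 0.0496
gripper_force: 60.0
```

```bash
python3 -m handwheel '[{"delta_pos":[0,0,0.5],"dr":[0,0,0]},{"delta_pos":[0,0,0.8],"dr":[0,0,0]},{"delta_pos":[0,0,1],"dr":[0,0,0]},{"delta_pos":[0,0,1],"dr":[0,0,0]},{"delta_pos":[0,0,1],"dr":[0,0,0]},{"delta_pos":[0,0,1],"dr":[0,0,0]},{"delta_pos":[0,0,1],"dr":[0,0,0]},{"delta_pos":[0,0,1],"dr":[0,0,0]},{"delta_pos":[0,0,1],"dr":[0,0,0]},{"delta_pos":[0,0,1],"dr":[0,0,0]}]'
python3 -m handwheel '[{"delta_pos":[0.23,-0.987,0],"dr":[0,0,-4.1]},{"delta_pos":[0.23,-0.987,0],"dr":[0,0,-4.1]},{"delta_pos":[0.23,-0.987,0],"dr":[0,0,-4.1]},{"delta_pos":[0.23,-0.987,0],"dr":[0,0,-4.1]},{"delta_pos":[0.23,-0.987,0],"dr":[0,0,-4.1]},{"delta_pos":[0.23,-0.987,0],"dr":[0,0,-4.1]},{"delta_pos":[0.23,-0.987,0],"dr":[0,0,-4.1]},{"delta_pos":[0.23,-0.987,0],"dr":[0,0,-4.1]},{"delta_pos":[0.23,-0.987,0],"dr":[0,0,-4.1]},{"delta_pos":[0.23,-0.987,0],"dr":[0,0,-4.1]}]'
python3 -m handwheel '[{"delta_pos":[0.23,-0.987,0],"dr":[0,0,0]},{"delta_pos":[0.23,-0.987,0],"dr":[0,0,0]},{"delta_pos":[0.23,-0.987,0],"dr":[0,0,0]},{"delta_pos":[0.23,-0.987,0],"dr":[0,0,0]},{"delta_pos":[0.23,-0.987,0],"dr":[0,0,0]},{"delta_pos":[0.23,-0.987,0],"dr":[0,0,0]},{"delta_pos":[0.23,-0.987,0],"dr":[0,0,0]},{"delta_pos":[0.23,-0.987,0],"dr":[0,0,0]},{"delta_pos":[0,0,0],"dr":[0,0,0]}]'
```

```text
t: 27.2
eef_pos: [0.4047, 0.2479, 0.3011]
ee_rot: [3.141, -0.0, -1.717]
force: [0.7, 1.1, -1.7]
width: 0.0492
gripper_force: 60.0
t: 28.2
eef_pos: [0.4739, -0.0491, 0.2998]
ee_rot: [3.141, -0.0, -2.436]
force: [0.3, 0.5, -1.5]
width: 0.0496
gripper_force: 60.0
t: 29.1
eef_pos: [0.5294, -0.2873, 0.2986]
ee_rot: [3.14, -0.002, -2.435]
force: [-0.6, -0.2, -1.4]
width: 0.0493
gripper_force: 60.0
```

All 14 views are used, so from here I measure numerically. I'll lower to just above the mouth and check the held plate's ends with an image profile.

```bash
python3 -m handwheel '[{"delta_pos":[0,0.05,-1],"dr":[0,0,0]},{"delta_pos":[0,0,-1],"dr":[0,0,0]},{"delta_pos":[0,0,-0.8],"dr":[0,0,0]},{"delta_pos":[0,0,0],"dr":[0,0,0]},{"delta_pos":[0,0,0],"dr":[0,0,0]},{"delta_pos":[0,0,0],"dr":[0,0,0]}]'
python3 - <<'E'
from h import *
np.set_printoptions(linewidth=220)
im=grab_frame('side').astype(int);h=held([0,0],1,0);print(h)
r=int((h['low'][0][1]+h['top'][0][1])/2)
for k in(r-1,r,r+1,r+2): print(k,im[k,160:225].sum(1)//3)
print([(m['conf'],m['location']) for m in mark_of('side','plate_1_center')[:3]], proj('side',get_state()['eef_pos']-[0,0,.014]))
E
```

```text
t: 29.7
eef_pos: [0.5302, -0.2834, 0.2178]
ee_rot: [-3.14, 0.001, -2.432]
force: [-0.6, -0.8, -0.4]
width: 0.0493
gripper_force: 60.0
{'low': [array([170., 215.]), array([210., 214.])], 'top': [array([169., 209.]), array([210., 209.])], 'finger': [array([184., 218.]), array([193., 218.])]}
211 [144 145 145 144 144 141 141 144 144 146 146 150 153 154 148 150 151 150 152 150 151 153 153 150 145 144 138 139 140 140 143 136 141 136 131 144 147 149 148 144 154 160 161 159 161 165 166 160 157 155 154 163 179 205
 229 228 232 228 224 226 230 229 232 230 229]
212 [147 142 144 142 144 145 151 147 145 143 140 148 150 154 148 145 148 151 149 149 151 148 153 149 145 140 141 142 143 144 143 143 145 134 134 140 152 149 149 143 148 151 148 152 151 153 155 151 145 142 146 169 202 227
 231 231 232 232 229 230 230 231 231 230 229]
213 [144 143 147 145 147 146 150 141 119 110 109 140 150 151 151 149 149 150 148 149 149 150 150 149 146 142 141 140 138 145 138 142 142 140 136 141 151 149 147 146 149 153 153 151 154 154 152 156 153 149 149 172 208 224
 232 230 232 223 215 222 233 231 229 228 239]
214 [146 146 145 146 147 139 123 106  88  89 102 133 151 155 150 153 152 152 157 151 154 154 149 151 147 143 142 144 141 144 143 141 143 142 137 145 151 150 147 149 148 153 157 153 156 153 158 156 156 152 156 190 232 234
 231 234 233 233 231 231 234 238 247 251 251]
[(0.87, [195.7, 249.8])] [191.56698544 206.75769725]
```

```bash
for i in 1 2 3; do python3 -m handwheel '[{"delta_pos":[0,0,0],"dr":[0,0,0]},{"delta_pos":[0,0,0],"dr":[0,0,0]}]' | sed -n 2,3p; done
```

```text
eef_pos: [0.5296, -0.2833, 0.2169]
ee_rot: [-3.141, 0.001, -2.433]
eef_pos: [0.5293, -0.2832, 0.2163]
ee_rot: [-3.141, 0.0, -2.433]
eef_pos: [0.5293, -0.2832, 0.2161]
ee_rot: [3.142, -0.0, -2.433]
```

```bash
python3 -m handwheel '[{"delta_pos":[-0.02,-0.08,-0.5],"dr":[0,0,0]},{"delta_pos":[0,0,-0.6],"dr":[0,0,0]},{"delta_pos":[0,0,-0.4],"dr":[0,0,0]},{"delta_pos":[0,0,-0.3],"dr":[0,0,0]},{"delta_pos":[0,0,-0.2],"dr":[0,0,0]},{"delta_pos":[0,0,0],"dr":[0,0,0]}]'
python3 -m handwheel '[{"delta_pos":[0,0,-0.1],"dr":[0,0,0]},{"delta_pos":[0,0,-0.1],"dr":[0,0,0]},{"delta_pos":[0,0,-0.1],"dr":[0,0,0]},{"delta_pos":[0,0,0],"dr":[0,0,0]}]'
python3 -m handwheel '[{"delta_pos":[0,0,-0.1],"dr":[0,0,0]},{"delta_pos":[0,0,-0.1],"dr":[0,0,0]},{"delta_pos":[0,0,-0.1],"dr":[0,0,0]},{"delta_pos":[0,0,0],"dr":[0,0,0]}]'
```

```text
t: 31.0
eef_pos: [0.5285, -0.2855, 0.1554]
ee_rot: [3.141, -0.001, -2.433]
force: [-0.3, 0.5, -0.2]
width: 0.0498
gripper_force: 60.0
t: 31.4
eef_pos: [0.5286, -0.2855, 0.1468]
ee_rot: [3.141, -0.0, -2.433]
force: [-0.1, 0.3, -0.6]
width: 0.0496
gripper_force: 60.0
t: 31.8
eef_pos: [0.5286, -0.2858, 0.1379]
ee_rot: [3.141, -0.0, -2.433]
force: [0.9, -1.4, -0.5]
width: 0.0495
gripper_force: 60.0
```

```bash
python3 -m handwheel '[{"delta_pos":[0,0,-0.1],"dr":[0,0,0]},{"delta_pos":[0,0,-0.1],"dr":[0,0,0]},{"delta_pos":[0,0,-0.1],"dr":[0,0,0]},{"delta_pos":[0,0,0],"dr":[0,0,0]}]'
python3 -m handwheel '[{"delta_pos":[0,0,-0.1],"dr":[0,0,0]},{"delta_pos":[0,0,-0.1],"dr":[0,0,0]},{"delta_pos":[0,0,-0.1],"dr":[0,0,0]},{"delta_pos":[0,0,0],"dr":[0,0,0]}]'
python3 -m handwheel '[{"delta_pos":[0,0,-0.1],"dr":[0,0,0]},{"delta_pos":[0,0,-0.1],"dr":[0,0,0]},{"delta_pos":[0,0,-0.1],"dr":[0,0,0]},{"delta_pos":[0,0,0],"dr":[0,0,0]}]'
python3 -m handwheel '[{"delta_pos":[0,0,-0.1],"dr":[0,0,0]},{"delta_pos":[0,0,-0.08],"dr":[0,0,0]},{"delta_pos":[0,0,0],"dr":[0,0,0]},{"delta_pos":[0,0,0],"dr":[0,0,0]},{"delta_pos":[0,0,0],"dr":[0,0,0]}]'
python3 - <<'E'
from h import *
snap('side','s9.png');
E
```

```text
t: 32.2
eef_pos: [0.529, -0.286, 0.1293]
ee_rot: [-3.141, 0.0, -2.433]
force: [-0.6, -2.5, 2.0]
width: 0.0492
gripper_force: 60.0
t: 32.6
eef_pos: [0.5286, -0.2857, 0.1196]
ee_rot: [3.141, -0.0, -2.433]
force: [-1.0, -4.6, 0.5]
width: 0.0494
gripper_force: 60.0
t: 33.0
eef_pos: [0.5288, -0.2853, 0.1106]
ee_rot: [3.141, 0.0, -2.433]
force: [-1.9, -1.6, 2.4]
width: 0.0493
gripper_force: 60.0
t: 33.5
eef_pos: [0.5289, -0.2854, 0.1058]
ee_rot: [3.142, 0.0, -2.433]
force: [-0.4, 0.5, 4.4]
width: 0.0494
gripper_force: 60.0
```

```bash
python3 -m handwheel '[{"delta_pos":[0,0,0],"dr":[0,0,0]},{"delta_pos":[0,0,0],"dr":[0,0,0]},{"delta_pos":[0,0,0],"dr":[0,0,0]},{"delta_pos":[0,0,0],"dr":[0,0,0]},{"delta_pos":[0,0,0.3],"dr":[0,0,0]},{"delta_pos":[0,0,0.7],"dr":[0,0,0]},{"delta_pos":[0,0,1],"dr":[0,0,0]},{"delta_pos":[0,0,1],"dr":[0,0,0]},{"delta_pos":[0,0,1],"dr":[0,0,0]},{"delta_pos":[0,0,1],"dr":[0,0,0]}]' -0.45
python3 - <<'E'
from h import *
im=grab_frame('side');cv2.imwrite('pics/s10.png',im[:,:,::-1])
a=cv2.resize(im[200:305,130:270],None,fx=5.7,fy=5.7,interpolation=cv2.INTER_CUBIC).astype(int).sum(2)//3
b=cv2.imread('pics/s8.png').astype(int).sum(2)//3
print('col profile u=400: now',a[200:360:6,400].tolist());print('before            ',b[200:360:6,400].tolist())
print('front-left u=310: now',a[200:420:8,315].tolist());print('before',b[200:420:8,315].tolist())
t=grab_frame('top');cv2.imwrite('pics/t5.png',t[:,:,::-1])
for th in(235,240,244,248):print(th,*[x for r in rects(t,th) for x in r])
for r in mark_of('top','cover_knob')[:3]:print(round(r['conf'],2),r['location'],at_z('top',r['location'],.022))
for r in mark_of('top','plate_1_center')[:4]:print(round(r['conf'],2),r['location'],at_z('top',r['location'],.007))
E
python3 -m handwheel '[{"delta_pos":[0,0,1],"dr":[0,0,0]},{"delta_pos":[0,0,0.6],"dr":[0,0,0]},{"delta_pos":[0,0,0],"dr":[0,0,0]}]' -1
```

```text
t: 34.55
eef_pos: [0.5285, -0.2856, 0.2579]
ee_rot: [-3.141, 0.0, -2.433]
force: [1.3, 0.5, -0.1]
width: 0.0638
gripper_force: 0.0
col profile u=400: now [104, 103, 94, 120, 244, 255, 255, 193, 91, 199, 226, 243, 255, 255, 250, 195, 145, 151, 157, 152, 148, 151, 155, 167, 106, 31, 33]
before             [103, 104, 94, 120, 244, 255, 255, 202, 93, 205, 224, 234, 255, 255, 250, 195, 147, 153, 168, 122, 44, 22, 91, 108, 119, 109, 106]
front-left u=310: now [120, 126, 130, 135, 136, 147, 170, 210, 255, 233, 170, 144, 151, 148, 147, 151, 147, 159, 110, 21, 88, 156, 155, 149, 152, 164, 74, 51]
before [121, 127, 124, 197, 242, 249, 250, 255, 255, 255, 255, 239, 154, 154, 157, 61, 36, 141, 152, 151, 149, 153, 152, 150, 151, 168, 71, 56]
235
240
244 [222.1 200.2] [569.1 165.2] -82.1 91 51 [181. 153.] [702.6 287.7] 17.1 79 53
248 [222.2 200.2] [569.  164.9] -81.6 91 50
0.95 [249.3, 148.1] [0.71892925 0.09091707 0.022     ]
0.84 [221.1, 203.0] [0.56024859 0.16661744 0.022     ]
t: 35.05
eef_pos: [0.5294, -0.286, 0.3057]
ee_rot: [-3.139, 0.001, -2.433]
force: [0.4, -0.1, 0.4]
width: 0.0822
gripper_force: 0.0
```

Both plates are latched, and the top face is exactly where the first plate's was. The aluminium cover is still at (0.569, 0.165). Moving to it.

```bash
python3 -m handwheel '[{"delta_pos":[0.08,0.94,0],"dr":[0,0,3.6]},{"delta_pos":[0.08,0.94,0],"dr":[0,0,3.6]},{"delta_pos":[0.08,0.94,0],"dr":[0,0,3.6]},{"delta_pos":[0.08,0.94,0],"dr":[0,0,3.6]},{"delta_pos":[0.08,0.94,0],"dr":[0,0,3.6]},{"delta_pos":[0.08,0.94,0],"dr":[0,0,3.6]},{"delta_pos":[0.08,0.94,0],"dr":[0,0,3.6]},{"delta_pos":[0.08,0.94,0],"dr":[0,0,3.6]},{"delta_pos":[0.08,0.94,0],"dr":[0,0,3.6]},{"delta_pos":[0.08,0.94,0],"dr":[0,0,3.6]}]' -1
python3 -m handwheel '[{"delta_pos":[0.08,0.94,0],"dr":[0,0,3.6]},{"delta_pos":[0.08,0.94,0],"dr":[0,0,3.6]},{"delta_pos":[0.08,0.94,0],"dr":[0,0,3.6]},{"delta_pos":[0.08,0.94,0],"dr":[0,0,3.6]},{"delta_pos":[0.08,0.94,-0.5],"dr":[0,0,3.6]},{"delta_pos":[0.08,0.94,-0.5],"dr":[0,0,3.6]},{"delta_pos":[0,0,-1],"dr":[0,0,0]},{"delta_pos":[0,0,-1],"dr":[0,0,0]},{"delta_pos":[0,0,-1],"dr":[0,0,0]},{"delta_pos":[0,0,0],"dr":[0,0,0]}]'
python3 -m handwheel '[{"delta_pos":[0,0,-1],"dr":[0,0,0]},{"delta_pos":[0,0,-1],"dr":[0,0,0]},{"delta_pos":[0,0,0],"dr":[0,0,0]},{"delta_pos":[0,0,0],"dr":[0,0,0]}]'
python3 - <<'E'
from h import *
grab_frame('side')
for r in mark_of('side','cover_knob')[:4]:print(round(r['conf'],2),r['location'],at_z('side',r['location'],.022))
E
```

```text
t: 36.05
eef_pos: [0.552, -0.0025, 0.3023]
ee_rot: [3.139, -0.001, -1.802]
force: [0.4, 0.1, -0.3]
width: 0.0879
gripper_force: 0.0
t: 37.05
eef_pos: [0.5639, 0.1641, 0.1783]
ee_rot: [3.132, -0.003, -1.428]
force: [-0.7, -0.5, -0.5]
width: 0.0879
gripper_force: 0.0
t: 37.45
eef_pos: [0.5676, 0.1655, 0.1247]
ee_rot: [3.141, -0.001, -1.427]
force: [-0.2, 1.0, -0.6]
width: 0.0874
gripper_force: 0.0
0.89 [347.2, 236.1] [0.7189199  0.09652474 0.022     ]
0.79 [322.6, 211.2] [0.58083648 0.17102793 0.022     ]
```

```bash
python3 -m handwheel '[{"delta_pos":[0.03,0,-0.9],"dr":[0,0,0]},{"delta_pos":[0,0,-0.9],"dr":[0,0,0]},{"delta_pos":[0,0,-0.8],"dr":[0,0,0]},{"delta_pos":[0,0,-0.5],"dr":[0,0,0]},{"delta_pos":[0,0,-0.34],"dr":[0,0,0]},{"delta_pos":[0,0,0],"dr":[0,0,0]},{"delta_pos":[0,0,0],"dr":[0,0,0]}]'
python3 -m handwheel '[{"delta_pos":[0,0,0],"dr":[0,0,0]},{"delta_pos":[0,0,0],"dr":[0,0,0]},{"delta_pos":[0,0,0],"dr":[0,0,0]},{"delta_pos":[0,0,0],"dr":[0,0,0]},{"delta_pos":[0,0,0],"dr":[0,0,0]},{"delta_pos":[0,0,0],"dr":[0,0,0]},{"delta_pos":[0,0,0],"dr":[0,0,0]},{"delta_pos":[0,0,0],"dr":[0,0,0]}]' 1 60
```

```text
t: 38.25
eef_pos: [0.5688, 0.166, 0.0217]
ee_rot: [-3.14, 0.0, -1.427]
force: [0.4, 0.1, 0.0]
width: 0.0876
gripper_force: 0.0
t: 39.05
eef_pos: [0.5683, 0.1657, 0.0208]
ee_rot: [-3.141, 0.0, -1.427]
force: [0.4, 1.1, 2.4]
width: 0.0491
gripper_force: 60.0
```

```bash
python3 -m handwheel '[{"delta_pos":[0,0,0.5],"dr":[0,0,0]},{"delta_pos":[0,0,0.8],"dr":[0,0,0]},{"delta_pos":[0,0,1],"dr":[0,0,0]},{"delta_pos":[0,0,1],"dr":[0,0,0]},{"delta_pos":[0,0,1],"dr":[0,0,0]},{"delta_pos":[0,0,1],"dr":[0,0,0]},{"delta_pos":[0,0,1],"dr":[0,0,0]},{"delta_pos":[0,0,1],"dr":[0,0,0]},{"delta_pos":[0,0,1],"dr":[0,0,0]},{"delta_pos":[0,0,1],"dr":[0,0,0]}]'
python3 -m handwheel '[{"delta_pos":[-0.08,-0.94,0],"dr":[0,0,-3.6]},{"delta_pos":[-0.08,-0.94,0],"dr":[0,0,-3.6]},{"delta_pos":[-0.08,-0.94,0],"dr":[0,0,-3.6]},{"delta_pos":[-0.08,-0.94,0],"dr":[0,0,-3.6]},{"delta_pos":[-0.08,-0.94,0],"dr":[0,0,-3.6]},{"delta_pos":[-0.08,-0.94,0],"dr":[0,0,-3.6]},{"delta_pos":[-0.08,-0.94,0],"dr":[0,0,-3.6]},{"delta_pos":[-0.08,-0.94,0],"dr":[0,0,-3.6]},{"delta_pos":[-0.08,-0.94,0],"dr":[0,0,-3.6]},{"delta_pos":[-0.08,-0.94,0],"dr":[0,0,-3.6]}]'
python3 -m handwheel '[{"delta_pos":[-0.08,-0.94,0],"dr":[0,0,-3.6]},{"delta_pos":[-0.08,-0.94,0],"dr":[0,0,-3.6]},{"delta_pos":[-0.08,-0.94,0],"dr":[0,0,-3.6]},{"delta_pos":[-0.08,-0.94,0],"dr":[0,0,-3.6]},{"delta_pos":[-0.08,-0.94,0],"dr":[0,0,-3.6]},{"delta_pos":[-0.08,-0.94,0],"dr":[0,0,-3.6]},{"delta_pos":[0,0,0],"dr":[0,0,0]},{"delta_pos":[0,0,-1],"dr":[0,0,0]},{"delta_pos":[0,0,-1],"dr":[0,0,0]},{"delta_pos":[0,0,-0.8],"dr":[0,0,0]}]'
python3 -m handwheel '[{"delta_pos":[0,0,0],"dr":[0,0,0]},{"delta_pos":[0,0,0],"dr":[0,0,0]},{"delta_pos":[0,0,0],"dr":[0,0,0]},{"delta_pos":[0,0,0],"dr":[0,0,0]},{"delta_pos":[0,0,0],"dr":[0,0,0]},{"delta_pos":[0,0,0],"dr":[0,0,0]}]'
python3 - <<'E'
from h import *
np.set_printoptions(linewidth=220)
im=grab_frame('side').astype(int);h=held([0,0],1,0,.010);print(h)
r=int((h['low'][0][1]+h['top'][0][1])/2)
for k in(r-1,r,r+1,r+2): print(k,im[k,160:225].sum(1)//3)
print([(m['conf'],m['location']) for m in mark_of('side','cover_knob')[:3]], proj('side',get_state()['eef_pos']))
E
```

```text
t: 40.05
eef_pos: [0.5674, 0.1653, 0.3002]
ee_rot: [3.14, -0.0, -1.428]
force: [0.3, 0.9, -1.6]
width: 0.0491
gripper_force: 60.0
t: 41.05
eef_pos: [0.5432, -0.1174, 0.2989]
ee_rot: [3.14, -0.0, -2.058]
force: [0.5, -0.2, -2.4]
width: 0.0489
gripper_force: 60.0
t: 42.05
eef_pos: [0.5286, -0.2849, 0.2134]
ee_rot: [3.139, -0.001, -2.433]
force: [0.1, -0.1, -1.1]
width: 0.049
gripper_force: 60.0
t: 42.65
eef_pos: [0.5298, -0.2856, 0.2162]
ee_rot: [-3.141, 0.001, -2.433]
force: [-0.1, 0.4, -1.1]
width: 0.0492
gripper_force: 60.0
{'low': [array([169., 216.]), array([209., 215.])], 'top': [array([169., 212.]), array([209., 212.])], 'finger': [array([183., 220.]), array([192., 219.])]}
213 [144 145 143 143 147 147 147 137 122 129 153 147 145 147 146 147 148 145 148 146 148 149 148 144 141 138 139 140 140 141 140 142 139 132 135 146 140 164 197 205 208 204 208 210 210 208 209 209 208 193 187 230 225 221
 230 233 231 228 216 222 232 231 227 228 238]
214 [145 147 146 151 145 139 119 106  92 108 142 149 146 147 149 144 147 146 148 145 146 148 148 143 143 144 141 139 142 141 145 142 139 133 136 144 144 139 139 142 148 145 148 147 148 149 151 149 149 158 201 233 231 231
 233 234 232 233 229 230 233 238 247 251 252]
215 [146 148 146 136 117  99  92  93  90 102 129 150 148 151 151 146 147 147 148 147 149 149 149 144 142 145 139 146 145 143 145 141 139 138 132 145 148 142 146 146 150 146 148 149 150 151 148 149 147 164 211 237 233 233
 233 232 230 228 232 231 235 249 255 254 255]
216 [145 140 117  97  94  91  89  91  90  97 107 122 118 121 119 119 122 123 119 118 116 117 122 136 146 147 147 145 144 149 141 143 140 132 107 128 172 184 212 215 208 200 202 211 208 211 204 197 206 219 231 230 212 210
 232 230 227 225 222 218 192 197 245 255 255]
[(0.96, [345.7, 235.8]), (0.66, [192.8, 201.1]), (0.16, [194.1, 245.7])] [190.21816702 202.36342547]
```

```bash
python3 -m handwheel '[{"delta_pos":[0,0,-0.5],"dr":[0,0,0]},{"delta_pos":[0,0,-0.6],"dr":[0,0,0]},{"delta_pos":[0,0,-0.4],"dr":[0,0,0]},{"delta_pos":[0,0,-0.3],"dr":[0,0,0]},{"delta_pos":[0,0,-0.2],"dr":[0,0,0]},{"delta_pos":[0,0,0],"dr":[0,0,0]}]'
python3 -m handwheel '[{"delta_pos":[0,0,-0.1],"dr":[0,0,0]},{"delta_pos":[0,0,-0.1],"dr":[0,0,0]},{"delta_pos":[0,0,-0.1],"dr":[0,0,0]},{"delta_pos":[0,0,0],"dr":[0,0,0]}]'
python3 -m handwheel '[{"delta_pos":[0,0,-0.1],"dr":[0,0,0]},{"delta_pos":[0,0,-0.1],"dr":[0,0,0]},{"delta_pos":[0,0,-0.1],"dr":[0,0,0]},{"delta_pos":[0,0,0],"dr":[0,0,0]}]'
```

```text
t: 43.35
eef_pos: [0.5294, -0.2855, 0.1549]
ee_rot: [3.141, -0.001, -2.433]
force: [0.6, -0.2, -0.6]
width: 0.0486
gripper_force: 60.0
t: 43.75
eef_pos: [0.5294, -0.2855, 0.1462]
ee_rot: [3.141, -0.0, -2.433]
force: [-0.8, 0.2, -1.5]
width: 0.0488
gripper_force: 60.0
t: 44.15
eef_pos: [0.5296, -0.2857, 0.1373]
ee_rot: [3.141, -0.0, -2.433]
force: [0.1, -0.2, -0.3]
width: 0.0493
gripper_force: 60.0
```

```bash
python3 -m handwheel '[{"delta_pos":[0,0,-0.1],"dr":[0,0,0]},{"delta_pos":[0,0,-0.1],"dr":[0,0,0]},{"delta_pos":[0,0,-0.1],"dr":[0,0,0]},{"delta_pos":[0,0,0],"dr":[0,0,0]}]'
python3 -m handwheel '[{"delta_pos":[0,0,-0.1],"dr":[0,0,0]},{"delta_pos":[0,0,-0.1],"dr":[0,0,0]},{"delta_pos":[0,0,-0.1],"dr":[0,0,0]},{"delta_pos":[0,0,0],"dr":[0,0,0]}]'
python3 -m handwheel '[{"delta_pos":[0,0,-0.1],"dr":[0,0,0]},{"delta_pos":[0,0,-0.1],"dr":[0,0,0]},{"delta_pos":[0,0,-0.1],"dr":[0,0,0]},{"delta_pos":[0,0,0],"dr":[0,0,0]},{"delta_pos":[0,0,0],"dr":[0,0,0]}]'
```

```text
t: 44.55
eef_pos: [0.5301, -0.286, 0.1288]
ee_rot: [-3.14, 0.0, -2.433]
force: [0.4, -2.3, 2.2]
width: 0.0492
gripper_force: 60.0
t: 44.95
eef_pos: [0.5297, -0.2857, 0.1191]
ee_rot: [-3.142, -0.0, -2.433]
force: [1.0, -3.2, 1.0]
width: 0.0491
gripper_force: 60.0
t: 45.45
eef_pos: [0.5296, -0.2855, 0.1104]
ee_rot: [3.141, -0.0, -2.433]
force: [-0.2, -1.2, 2.3]
width: 0.0491
gripper_force: 60.0
```

```bash
python3 -m handwheel '[{"delta_pos":[0,0,-0.1],"dr":[0,0,0]},{"delta_pos":[0,0,0],"dr":[0,0,0]},{"delta_pos":[0,0,0],"dr":[0,0,0]}]'
python3 -m handwheel '[{"delta_pos":[0,0,0],"dr":[0,0,0]},{"delta_pos":[0,0,0],"dr":[0,0,0]},{"delta_pos":[0,0,0],"dr":[0,0,0]},{"delta_pos":[0,0,0],"dr":[0,0,0]},{"delta_pos":[0,0,0.3],"dr":[0,0,0]},{"delta_pos":[0,0,0.7],"dr":[0,0,0]},{"delta_pos":[0,0,1],"dr":[0,0,0]},{"delta_pos":[0,0,1],"dr":[0,0,0]},{"delta_pos":[0,0,1],"dr":[0,0,0]},{"delta_pos":[0,0,1],"dr":[0,0,0]}]' -0.45
python3 - <<'E'
from h import *
im=grab_frame('side');cv2.imwrite('pics/s11.png',im[:,:,::-1])
g=lambda x:x.astype(int).sum(2)//3
a=g(cv2.resize(im[200:305,130:270],None,fx=5.7,fy=5.7,interpolation=cv2.INTER_CUBIC))
b=g(cv2.resize(cv2.imread('pics/s10.png')[200:305,130:270],None,fx=5.7,fy=5.7,interpolation=cv2.INTER_CUBIC))
for u in(310,340,410):print(u,'now',a[190:380:6,u].tolist());print('   before',b[190:380:6,u].tolist())
f=lambda p:np.round((proj('side',p)-[130,200]+.5)*5.7-.5)
C=np.array([.5294,-.2851,0]);n=np.array([.651,-.759,0]);x=np.array([.759,.651,0])
for z in(.105,.095,.081,.067,.060):print(z,f(C+n*.025+[0,0,z]))
print('knob top',f(C+[0,0,.129]))
for r in mark_of('side','cover_knob')[:3]:print(round(r['conf'],2),r['location'],at_z('side',r['location'],.117))
for r in mark_of('side','pin_grip')[:2]:print(round(r['conf'],2),r['location'],at_z('side',r['location'],.153))
E
```

```text
t: 45.75
eef_pos: [0.5296, -0.2855, 0.1075]
ee_rot: [3.141, -0.0, -2.433]
force: [-1.0, -0.5, 3.3]
width: 0.0493
gripper_force: 60.0
t: 46.75
eef_pos: [0.5294, -0.2856, 0.2596]
ee_rot: [-3.141, 0.0, -2.433]
force: [0.9, 0.2, 0.3]
width: 0.0638
gripper_force: 0.0
310 now [138, 140, 145, 140, 143, 148, 144, 135, 133, 131, 133, 175, 207, 221, 205, 208, 220, 171, 145, 144, 153, 149, 151, 153, 151, 148, 148, 148, 162, 121, 34, 31]
   before [137, 140, 142, 142, 145, 141, 137, 137, 133, 135, 130, 167, 227, 240, 196, 186, 165, 154, 148, 146, 149, 149, 152, 150, 151, 148, 82, 21, 52, 133, 156, 154]
340 now [103, 106, 142, 155, 182, 152, 129, 131, 134, 136, 135, 133, 134, 221, 255, 255, 255, 204, 149, 144, 149, 146, 149, 160, 157, 155, 157, 161, 156, 97, 27, 38]
   before [107, 112, 107, 106, 104, 103, 141, 158, 168, 195, 146, 105, 141, 223, 255, 255, 243, 178, 158, 152, 160, 194, 163, 154, 158, 150, 75, 20, 45, 106, 106, 99]
410 now [117, 106, 96, 98, 100, 124, 242, 255, 255, 254, 255, 255, 255, 253, 253, 255, 255, 196, 147, 147, 156, 154, 155, 155, 158, 151, 154, 158, 156, 103, 28, 53]
   before [119, 102, 105, 107, 96, 160, 255, 255, 255, 245, 194, 194, 245, 255, 255, 255, 244, 164, 147, 151, 160, 156, 158, 153, 159, 146, 64, 17, 62, 120, 129, 144]
0.105 [360. 283.]
0.095 [362. 304.]
0.081 [365. 332.]
0.067 [368. 360.]
0.06 [369. 374.]
knob top [365. 201.]
0.88 [345.5, 232.4] [ 0.78771904 -0.02684694  0.117     ]
0.85 [199.5, 238.9] [ 0.53824389 -0.27561171  0.117     ]
0.22 [234.7, 225.8] [ 0.55821669 -0.17782064  0.117     ]
0.68 [234.5, 227.3] [ 0.60810468 -0.22606745  0.153     ]
```

The cover is latched: the top edge is at the same height and the follower is about 10 mm lower. Now to fetch the pin.

```bash
python3 -m handwheel '[{"delta_pos":[0.58,0.504,0],"dr":[0,0,0]},{"delta_pos":[0.58,0.504,0],"dr":[0,0,0]},{"delta_pos":[0.58,0.504,0],"dr":[0,0,0]},{"delta_pos":[0.58,0.504,0],"dr":[0,0,0]},{"delta_pos":[0,0,0],"dr":[0,0,0]},{"delta_pos":[0,0,0],"dr":[0,0,0]},{"delta_pos":[0,0,0],"dr":[0,0,0]}]' -0.7
python3 -m handwheel '[{"delta_pos":[0,0,-0.9],"dr":[0,0,0]},{"delta_pos":[0,0,-0.9],"dr":[0,0,0]},{"delta_pos":[0,0,-0.8],"dr":[0,0,0]},{"delta_pos":[0,0,-0.5],"dr":[0,0,0]},{"delta_pos":[0,0,-0.2],"dr":[0,0,0]},{"delta_pos":[0,0,0],"dr":[0,0,0]},{"delta_pos":[0,0,0],"dr":[0,0,0]}]'
```

```text
t: 47.6
eef_pos: [0.5993, -0.2248, 0.2572]
ee_rot: [3.141, -0.001, -2.432]
force: [-0.3, -0.5, 0.7]
width: 0.0744
gripper_force: 0.0
t: 48.3
eef_pos: [0.5996, -0.2255, 0.1595]
ee_rot: [-3.141, 0.001, -2.433]
force: [0.0, 0.3, 0.6]
width: 0.0744
gripper_force: 0.0
```

Grip, lift 60 mm, and go back to the lock hole at (0.4714, -0.335).

```bash
python3 -m handwheel '[{"delta_pos":[0,0,0],"dr":[0,0,0]},{"delta_pos":[0,0,0],"dr":[0,0,0]},{"delta_pos":[0,0,0],"dr":[0,0,0]},{"delta_pos":[0,0,0],"dr":[0,0,0]},{"delta_pos":[0,0,0],"dr":[0,0,0]},{"delta_pos":[0,0,0],"dr":[0,0,0]},{"delta_pos":[0,0,0],"dr":[0,0,0]},{"delta_pos":[0,0,0],"dr":[0,0,0]},{"delta_pos":[0,0,0],"dr":[0,0,0]}]' 1 30
python3 -m handwheel '[{"delta_pos":[0,0,0.5],"dr":[0,0,0]},{"delta_pos":[0,0,0.5],"dr":[0,0,0]},{"delta_pos":[0,0,0.5],"dr":[0,0,0]},{"delta_pos":[0,0,0.5],"dr":[0,0,0]},{"delta_pos":[0,0,0],"dr":[0,0,0]}]'
python3 -m handwheel '[{"delta_pos":[-0.533,-0.457,0],"dr":[0,0,0]},{"delta_pos":[-0.533,-0.457,0],"dr":[0,0,0]},{"delta_pos":[-0.533,-0.457,0],"dr":[0,0,0]},{"delta_pos":[-0.533,-0.457,0],"dr":[0,0,0]},{"delta_pos":[-0.533,-0.457,0],"dr":[0,0,0]},{"delta_pos":[-0.533,-0.457,0],"dr":[0,0,0]},{"delta_pos":[-0.533,-0.457,0],"dr":[0,0,0]},{"delta_pos":[-0.533,-0.457,0],"dr":[0,0,0]},{"delta_pos":[0,0,0],"dr":[0,0,0]},{"delta_pos":[0,0,0],"dr":[0,0,0]}]'
python3 -m handwheel '[{"delta_pos":[0,0,0],"dr":[0,0,0]},{"delta_pos":[0,0,0],"dr":[0,0,0]},{"delta_pos":[0,0,0],"dr":[0,0,0]},{"delta_pos":[0,0,0],"dr":[0,0,0]}]'
```

```text
t: 49.2
eef_pos: [0.5992, -0.2251, 0.1585]
ee_rot: [3.142, -0.0, -2.433]
force: [-0.6, 0.2, 0.2]
width: 0.0153
gripper_force: 30.0
t: 49.7
eef_pos: [0.6003, -0.2254, 0.2207]
ee_rot: [-3.139, 0.002, -2.432]
force: [-0.3, 0.5, -0.7]
width: 0.0155
gripper_force: 30.0
t: 50.7
eef_pos: [0.4706, -0.3356, 0.2188]
ee_rot: [-3.141, 0.0, -2.434]
force: [1.2, -0.1, -1.3]
width: 0.0152
gripper_force: 30.0
t: 51.1
eef_pos: [0.4716, -0.3345, 0.2184]
ee_rot: [3.141, -0.0, -2.432]
force: [0.4, -0.9, -1.0]
width: 0.0153
gripper_force: 30.0
```

```bash
python3 -m handwheel '[{"delta_pos":[0,-0.01,-0.5],"dr":[0,0,0]},{"delta_pos":[0,0,-0.3],"dr":[0,0,0]},{"delta_pos":[0,0,-0.2],"dr":[0,0,0]},{"delta_pos":[0,0,0],"dr":[0,0,0]}]'
python3 -m handwheel '[{"delta_pos":[0,0,-0.25],"dr":[0,0,0]},{"delta_pos":[0,0,-0.25],"dr":[0,0,0]},{"delta_pos":[0,0,-0.15],"dr":[0,0,0]},{"delta_pos":[0,0,0],"dr":[0,0,0]}]'
python3 -m handwheel '[{"delta_pos":[0,0,-0.15],"dr":[0,0,0]},{"delta_pos":[0,0,-0.1],"dr":[0,0,0]},{"delta_pos":[0,0,-0.08],"dr":[0,0,0]},{"delta_pos":[0,0,0],"dr":[0,0,0]},{"delta_pos":[0,0,0],"dr":[0,0,0]}]'
```

```text
t: 51.5
eef_pos: [0.4713, -0.3351, 0.1878]
ee_rot: [3.141, -0.001, -2.433]
force: [0.2, -0.6, -0.1]
width: 0.0152
gripper_force: 30.0
t: 51.9
eef_pos: [0.4713, -0.3352, 0.1684]
ee_rot: [3.141, -0.0, -2.433]
force: [1.4, -1.9, -1.7]
width: 0.0151
gripper_force: 30.0
t: 52.4
eef_pos: [0.4714, -0.3352, 0.1591]
ee_rot: [-3.142, -0.0, -2.433]
force: [1.3, -0.7, -1.1]
width: 0.0154
gripper_force: 30.0
```

```bash
python3 -m handwheel '[{"delta_pos":[0,0,-0.04],"dr":[0,0,0]},{"delta_pos":[0,0,-0.03],"dr":[0,0,0]},{"delta_pos":[0,0,0],"dr":[0,0,0]},{"delta_pos":[0,0,0],"dr":[0,0,0]}]'
python3 -m handwheel '[{"delta_pos":[0,0,0],"dr":[0,0,0]},{"delta_pos":[0,0,0],"dr":[0,0,0]},{"delta_pos":[0,0,0],"dr":[0,0,0]},{"delta_pos":[0,0,0],"dr":[0,0,0]},{"delta_pos":[0,0,0.5],"dr":[0,0,0]},{"delta_pos":[0,0,1],"dr":[0,0,0]},{"delta_pos":[0,0,1],"dr":[0,0,0]},{"delta_pos":[0,0,1],"dr":[0,0,0]},{"delta_pos":[0,0,1],"dr":[0,0,0]},{"delta_pos":[0,0,0],"dr":[0,0,0]}]' -0.2
python3 - <<'E'
from h import *
im=grab_frame('side');cv2.imwrite('pics/s12.png',im[:,:,::-1])
g=lambda x:x.astype(int).sum(2)//3
s0=cv2.imread('pics/s0.png')
# pin region compared with the start picture (pin home in lock hole)
now,old=g(im)[205:245,145:180],g(s0)[205:245,145:180]
T=old[13:33,10:25].astype(np.float32); r=cv2.matchTemplate(now.astype(np.float32),T,cv2.TM_CCOEFF_NORMED);_,v,_,l=cv2.minMaxLoc(r);print('pin match',v,l,'home would be (10,13)')
o11=cv2.imread('pics/s11.png');print('stack change', np.abs(g(im)-g(o11))[235:270,180:210].mean())
for r in mark_of('side','pin_grip')[:2]:print(round(r['conf'],2),r['location'])
E
```

```text
t: 52.8
eef_pos: [0.4715, -0.3352, 0.1584]
ee_rot: [-3.141, 0.0, -2.432]
force: [-1.5, 1.8, 8.7]
width: 0.0156
gripper_force: 30.0
t: 53.8
eef_pos: [0.4729, -0.3362, 0.2966]
ee_rot: [-3.135, 0.003, -2.432]
force: [0.2, 0.2, 0.7]
width: 0.0525
gripper_force: 0.0
pin match 0.9255508184432983 (10, 13) home would be (10,13)
stack change 16.02857142857143
0.51 [164.3, 224.7]
```

```bash
python3 - <<'E'
from h import *
g=lambda x:x.astype(int).sum(2)//3
for u in(188,192,200):
  for n in('s11','s12'):print(u,n,g(cv2.imread(f'pics/{n}.png'))[232:272,u].tolist())
for c in('top','side'):
  grab_frame(c);print(c,[(round(m['conf'],2),np.round(m['location'])) for m in mark_of(c,'plate_1_center')[:4]])
E
```

```text
188 s11 [105, 110, 105, 107, 112, 110, 106, 124, 180, 151, 134, 130, 134, 125, 131, 221, 255, 247, 255, 190, 147, 148, 148, 155, 156, 153, 158, 162, 156, 154, 156, 139, 61, 21, 64, 144, 149, 149, 154, 82]
188 s12 [116, 247, 242, 173, 177, 155, 119, 203, 255, 255, 255, 255, 184, 162, 250, 255, 255, 255, 255, 191, 149, 145, 150, 155, 153, 152, 159, 159, 154, 153, 157, 138, 60, 19, 86, 145, 146, 152, 151, 82]
192 s11 [98, 167, 255, 255, 255, 255, 255, 185, 145, 147, 144, 142, 140, 138, 170, 238, 255, 255, 255, 188, 144, 144, 157, 158, 156, 153, 156, 157, 156, 155, 161, 133, 63, 25, 61, 121, 125, 117, 108, 105]
192 s12 [114, 247, 255, 254, 254, 255, 255, 190, 140, 142, 147, 139, 143, 139, 172, 238, 255, 255, 255, 187, 147, 143, 156, 157, 153, 151, 154, 158, 155, 151, 159, 135, 59, 27, 92, 123, 126, 119, 108, 108]
200 s11 [129, 101, 104, 120, 124, 101, 111, 220, 255, 255, 255, 255, 238, 249, 254, 254, 254, 255, 254, 189, 144, 147, 152, 148, 150, 154, 160, 159, 155, 159, 158, 135, 57, 19, 73, 116, 115, 119, 118, 112]
200 s12 [190, 224, 231, 214, 234, 237, 143, 213, 255, 255, 255, 255, 241, 249, 255, 254, 253, 255, 255, 185, 150, 150, 154, 153, 152, 149, 160, 156, 155, 154, 163, 134, 58, 24, 70, 113, 120, 114, 121, 113]
top []
side [(0.55, array([194., 255.]))]
```

The stack edges haven't moved; only the shadows changed. The pin is home and the gripper is clear, so I'm handing in.

```bash
python3 -c "from station import job_done; print(job_done())"
```

```text
the job is handed in; nothing more can be done
None
```

Handed in: by my camera checks both sample plates present and the cover are latched in the magazine and the pin is fully home in its original hole; the hand-in gave no verdict.

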